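Back off a vessel's ratchet nut to its lock hole

TASK

The steel vessel in the blue opening station has to be unlocked. First flip the red direction lever on its ratchet head over to the loosening side (the green dot) before you turn anything, then work the handle to and fro so that the brass nut backs off anticlockwise (seen from above), until the orange-knobbed spring pin drops into the nut's cross hole and the handle goes hard. Stop there without forcing the handle, leave the lever on the loosening side, let go, and leave the vial, the tube rack and the jar as they stand.

Things in the scene. Friction and masses are not known exactly. Their poses are not given: they have to be found in the camera images.
- axis (a point): point on the upright turning axis of the nut and ratchet, at the top of the brass hexagon, 122 mm above the bench. The ratchet head round it is a steel disc of 40 mm radius with a 54 mm wide plate towards the handle, top 99 mm above the bench; only the hexagon, lever and grip stand higher than 104 mm. x axis: along the head towards the handle. The station is fixed to the bench
- grip (a point): centre of the upright yellow grip of the ratchet handle: a cylinder 21 mm in diameter, 63 mm tall (from 92 to 155 mm above the bench), 185 mm from the axis, on a flat 16 mm wide arm whose top is 92 mm above the bench. The handle swings level about the axis
- tab (a point): point on the upright thumb tab of the red direction lever, 117 mm above the bench (tab 10 mm along the lever, 9 mm across, from 101 to 129 mm high). The lever's upright pivot is on the head, 66 mm from the axis; the tab is 42 mm farther out, over the handle. Push it sideways across the handle by about 29 mm, 1 to 2 N; past the middle a spring snaps it over. Pushing on swings the head (2.5 N)
- mark (a point): white dot on the brass flange of the nut, 22.5 mm from the axis; it goes round with the nut
- pin_knob (a point): centre of the orange knob (20 mm in diameter) of the spring lock pin, which lies level at the side of the station and points at the nut's brass collar. It needs no handling: it rides on the collar and drops 8 mm inward by itself when the cross hole comes round
- lever (a joint): direction lever, rad: 0 = leaning to the tightening side (red dot, clockwise seen from above), 0.70 = leaning to the loosening side (green dot, anticlockwise seen from above). It leans the way in which it drives; it rocks by up to 0.2 as the teeth click past
- head (a joint): swing of the ratchet head, rad, anticlockwise seen from above positive; 0 = straight out to the front of the station; stops at -0.65 and 0.65. It swings back freely (about 1.5 N at the grip) and stays where it is left; driving the nut takes 4 to 5 N at the grip. The wheel has 18 teeth, so up to 0.35 rad of a stroke may be lost before the pawl catches
- handle (a joint): sideways bend of the spring-steel handle, rad, 0 = unloaded; hinge 70 mm from the axis, 15 N m per rad, so 0.1 rad = 13 N at the grip. Plain driving bends it about 0.03 rad; the sign is negative when the grip is pushed clockwise
- lock_pin (a joint): inward travel of the lock pin, m: about 0 while riding on the nut's collar, about 0.008 when dropped into the cross hole. The nut needs 1.2 to 2.4 rad of loosening to get there, after which it cannot turn further and the handle goes hard
- vial_mid (a point): half-way up a white-capped clear vial, 35 mm in diameter, 50 mm tall, standing loose (bystander)
- tubes_mid (a point): half-way up a green tube rack, 55 x 150 x 46 mm, standing loose (bystander)
- jar_mid (a point): half-way up a white-capped jar, 51 mm in diameter, 75 mm tall, standing loose (bystander)

How it is judged:
By the outcome, as a careful person would: the job done as asked, in the order asked, and still so for the second after the job is handed in, with the robot touching nothing.
It also fails if it takes over 64 s, if anything falls off the work surface, if the arm or the gripper's body presses on something with over 40 N, if the wrist force passes 120 N, or if a joint passes its speed limit or range.

ROBOT

A 7-joint arm with a two-finger parallel gripper is mounted at the origin on a cart in front of the work surface, level with it; the furniture and walls round the work are solid. World frame = base frame: x ahead of the robot, y to its left, z up, the work surface at z = 0. Lengths are in m, angles in rad, forces in N, time in s.
With the tool pointing down it reaches from about 0.4 to 0.85 m from the base axis. Payload 10.4 kg.
Tool frame: the origin (TCP) lies between the finger pads; the fingertips stand 11 mm ahead of it and the grasp point (between the pads) lies 8 mm behind it (r.tcp_to_tips is the distance from the TCP to the fingertips, in m); z points along the fingers, y is the line along which they close (so a half turn about z gives the same grasp; the last joint's range is limited). The gripper opens to 87 mm and grips with 3 to 60 N. Pads are 19 mm wide; open, the fingers measure 117 mm over their backs; the gripper's body (75 mm by 190 mm) begins 51 mm behind the grasp point.
Start: joints at [-1.268, 0.332, -0.065, 1.46, 0.022, 1.35, -0.088], TCP at [0.2, 0.592, 0.234] pointing down, gripper open.
Joint ranges: [-2.6, 2.6], [-0.5, 2.12], [-1.47, 1.34], [0.16, 2.42], [-1.27, 4.41], [0.06, 2.06], [-2.6, 2.6]. Speed limits (rad/s): [2.22, 2.22, 2.79, 2.79, 3.14, 3.14, 3.14].

INTERFACE

Orientations are given as a unit quaternion [x, y, z, w].
In Python, from bench import r gives the robot as it stands. The module is installed in compiled form; this text tells all that it offers.
- The arm moves only by the shell command python3 -m crank 'ROWS' [FORCE]. ROWS is JSON, a list of rows, each an object of numbers: "claw": the closure, from -1 (fully open) to 1 (shut); "dx", "dy", "dz": the shift along the tool's x, y, z each as a share of 3 cm, from -1 to 1; "ax", "ay", "az": the turn, a rotation vector about the tool's x, y, z each as a share of 6 degrees, from -1 to 1. A call has 1 to 8 rows; each row shifts and turns the commanded pose from where the row before left it, along the tool's axes as they then stand; what a row does not reach is not made up. A row lasts 1/12 s, in which the tool goes at most 41.7 mm and 7.16 degrees, less where a joint would pass 70% of its speed; a pose out of reach is approached as far as the arm can. A call with a number of a shift or a turn outside -1 to 1 is refused whole. A call with a gripper value outside its range is refused whole. The fingers move at their own pace and stop on an object; FORCE is the grip in N (left out, the last holds). Time passes only in rows, so rows that do not move let the fingers close. It gives the time, the measured TCP pose, the force, the opening and the grip force at its end, in the units of the state.
- r.read_state(): the state, without advancing time (a new reading comes with each control period).
- r.camera(name): name is "scene" or "top" or "wrist"; returns a dict with "color" (384x512x3 uint8, red, green, blue), "mtx" (3x3 intrinsics, pixels), "k1" (the pictures are not rectified: a ray, as slopes to the right and down, at radius r is drawn at 1 + k1 r^2 times it, then the intrinsics apply), "R" (3x3) and "t" (3): a world point X has camera coordinates R X + t; the wrist camera has in their place "hand_eye" (4x4, takes a point from camera to tool coordinates, whose origin is the TCP and whose axes are the flange's). Camera axes: x right, y down, z forward; pixel columns grow to the right and rows downward; lengths in m; the calibration is good to about 2 mm. A picture is of the moment at which its call begins: read the wrist's pose just before it. There is no depth.
- r.close_job(): hands the job in; it is judged then, once.
The state is a dict: "time": time; "joint_positions": joint angles; "joint_vel": joint speeds; "joint_torque": joint torques, N m; "ee_pos": TCP position; "eef_rot": TCP orientation; "ft_force": force on the tool from outside, world axes, zero at the start; "torque": the same for the moment, N m; "width": finger opening in m; "grip_force": force on a finger pad.
Only numpy, scipy, OpenCV 4.12 (cv2) and the standard library are available. Lean on these libraries where they do the work, as an engineer would, in place of code of your own. Each camera call takes 0.05 s, during which the arm holds its last target. There are 200 camera calls.

## Working session

There is one attempt and no reset: what is moved stays moved. The work goes in short steps, Python scripts to look and compute and a shell command to move; the robot and the scene stay as the last step left them, time stands still between calls to the robot, and variables do not carry over. Pictures are saved under pics/ and viewed, at most 10 in all, crops included, and the job is handed in when it is done.

```bash
mkdir -p pics; cat > h.py <<'E'
import numpy as np, cv2
from bench import r
def ray(c,uv):
    K=np.array(c["mtx"],float);k=c["k1"]
    p=cv2.undistortPoints(np.array([[uv]],float),K,np.array([k,0,0,0,0.]))[0,0]
    R=np.array(c["R"]);t=np.array(c["t"]);return -R.T@t, R.T@np.array([p[0],p[1],1])
def onz(c,uv,z):
    o,d=ray(c,uv);return o+d*(z-o[2])/d[2]
def blobs(img,lo,hi,amin=15):
    h=cv2.cvtColor(img,cv2.COLOR_RGB2HSV);m=cv2.inRange(h,np.array(lo),np.array(hi))
    n,l,s,c=cv2.connectedComponentsWithStats(m)
    return [(s[i].tolist(),c[i].round(1).tolist()) for i in range(1,n) if s[i][4]>=amin]
E
python3 - <<'E'
from h import *
s=r.read_state();print(s)
a=[]
for n in("scene","top"):
    c=r.camera(n);a.append(c["color"]);print(n,c["mtx"],c["R"],c["t"])
    cv2.imwrite(f"pics/{n}0.png",cv2.resize(c["color"][:,:,::-1],(800,600),interpolation=cv2.INTER_CUBIC))
    np.save(f"{n}.npy",c,allow_pickle=True)
E
```

```text
{'time': 0.0, 'joint_positions': array([-1.26762128,  0.33287453, -0.06468074,  1.46094527,  0.02159815,
        1.34989072, -0.088507  ]), 'joint_vel': array([ 1.51397266e-04,  7.14697574e-05,  1.14288914e-03,  2.36585763e-04,
       -1.05875728e-04,  1.22259588e-03, -2.05022934e-04]), 'joint_torque': array([-6.91265609e-05, -6.23282290e+01,  2.44137982e-02, -3.89865768e+01,
       -6.13066996e-02,  4.04856645e-02,  1.41140472e-04]), 'ee_pos': array([0.19992344, 0.59177008, 0.23275033]), 'eef_rot': array([ 1.62170384e-01,  9.86762515e-01, -7.06725566e-04, -8.05008630e-05]), 'ft_force': array([ 0.3197121 , -0.22208326,  0.31698729]), 'torque': array([-0.00512263,  0.00406639, -0.00226636]), 'grip_force': 0.0, 'width': 0.08680129135909921}
scene [[449.09036864   0.         258.59212864]
 [  0.         449.09036864 187.80083749]
 [  0.           0.           1.        ]] [[ 0.58136838 -0.81363878 -0.00165558]
 [-0.64193401 -0.45742823 -0.61536993]
 [ 0.49993152  0.35881939 -0.78823671]] [-0.34895421  0.47984027  0.70655737]
top [[435.49855893   0.         254.53185133]
 [  0.         435.49855893 192.6652221 ]
 [  0.           0.           1.        ]] [[-0.02377092 -0.9997169  -0.00103214]
 [-0.97781771  0.0234651  -0.20813915]
 [ 0.20810445 -0.00393841 -0.97809868]] [0.06541232 0.63705844 0.79679306]
```

View pics/top0.png

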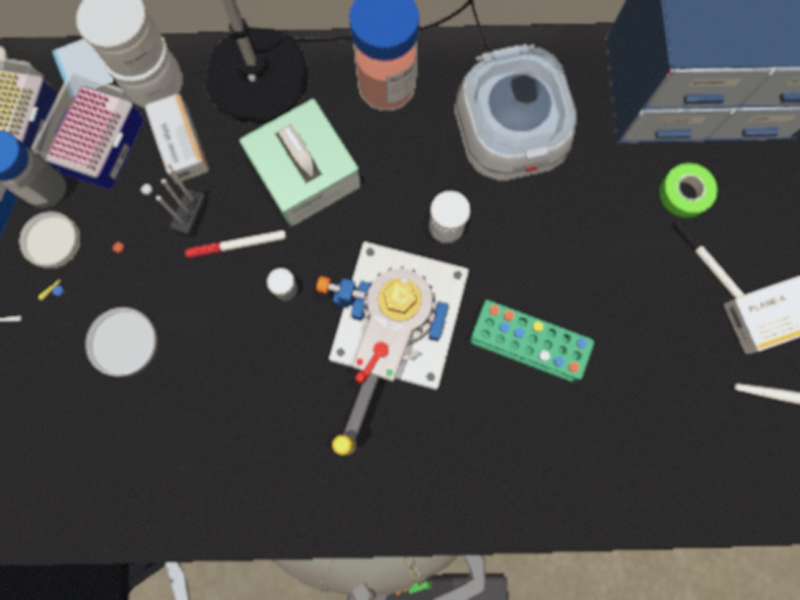

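View pics/scene0.png

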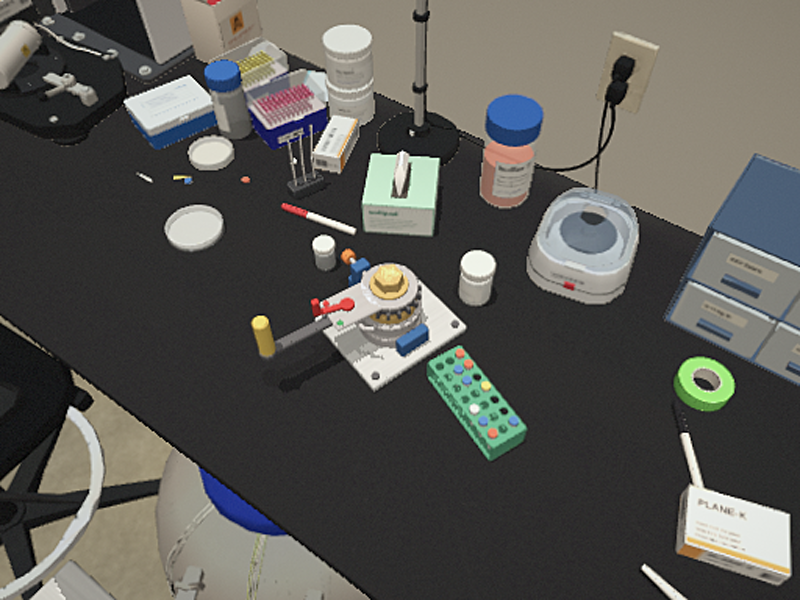

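The top view (800x600) shows the hexagon at (400,296), red tab at (361,378), green dot at (390,372), grip top at (343,445), orange knob at (324,285), vial at (282,285), rack at (532,340) and jar at (449,215). The lever has to go to the right in the image. In the scene view the grip is at (262,335) and the tab at (316,307).

```bash
python3 - <<'E'
from h import *
T=np.load("top.npy",allow_pickle=True).item();S=np.load("scene.npy",allow_pickle=True).item()
for nm,lo,hi in(("yellow",(20,120,120),(35,255,255)),("red",(0,170,120),(5,255,255)),("orange",(8,170,150),(17,255,255)),("green",(40,100,80),(85,255,255))):
    for n,c,B in(("top",T,(190,140,310,300)),("scene",S,(150,140,350,300))):
        x0,y0,x1,y1=B
        for s,cc in blobs(c["color"][y0:y1,x0:x1],lo,hi,8):
            print(nm,n,[s[0]+x0,s[1]+y0]+s[2:],(cc[0]+x0,cc[1]+y0))
f=1/1.5625
def two(ut,us):
    o,d=ray(T,ut);p,e=ray(S,us)
    A=np.stack([d,-e],1);x=np.linalg.lstsq(A,p-o,rcond=None)[0];return (o+d*x[0]).round(4),(p+e*x[1]).round(4)
for n,uv,z in(("axis",(400,296),.122),("grip",(343,445),.155),("tab",(361,378),.129),("pivot",(381,350),.104),("gdot",(390,372),.099),("rdot",(360,362),.099),("vial",(281,279),.05),("jar",(450,208),.075),("knob",(324,285),.07),
  ("rackA",(485,302),.046),("rackB",(593,345),.046),("rackC",(577,380),.046),("rackD",(472,341),.046)):
    print(n,onz(T,np.array(uv)*f,z).round(4))
print("axis2",two(np.array((400,296))*f,np.array((389,279))*f))
print("grip2",two(np.array((343,445))*f,np.array((261,321))*f))
c=r.camera
E
```

```text
yellow top [243, 180, 26, 24, 315] (255.2, 193.3)
yellow top [212, 278, 14, 13, 143] (218.7, 284.3)
yellow scene [241, 181, 7, 6, 15] (243.9, 183.5)
yellow scene [249, 182, 5, 4, 13] (251.2, 183.7)
yellow scene [239, 183, 22, 9, 25] (250.5, 188.7)
yellow scene [161, 202, 15, 26, 249] (168.2, 214.0)
yellow scene [244, 202, 10, 5, 22] (248.2, 204.4)
red top [240, 220, 7, 7, 35] (243.5, 223.0)
red top [227, 227, 15, 18, 68] (233.1, 237.7)
red scene [199, 191, 28, 11, 142] (212.0, 195.8)
orange top [203, 177, 8, 10, 61] (206.2, 181.5)
orange scene [218, 162, 9, 6, 15] (222.1, 164.5)
green top [301, 194, 9, 29, 159] (306.1, 211.0)
green scene [216, 205, 4, 3, 8] (217.2, 206.2)
green scene [273, 221, 64, 74, 1155] (302.6, 260.4)
green scene [283, 237, 10, 8, 39] (287.2, 240.7)
green scene [312, 260, 19, 10, 74] (319.7, 264.6)
axis [0.6328 0.0475 0.122 ]
grip [0.4608 0.1139 0.155 ]
tab [0.5359 0.0948 0.129 ]
pivot [0.5712 0.0717 0.104 ]
gdot [0.5452 0.0616 0.099 ]
rdot [0.558  0.0973 0.099 ]
vial [0.6751 0.2017 0.05  ]
jar [ 0.7584 -0.0205  0.075 ]
knob [0.6609 0.1434 0.07  ]
rackA [ 0.6389 -0.0634  0.046 ]
rackB [ 0.5792 -0.1995  0.046 ]
rackC [ 0.5348 -0.1754  0.046 ]
rackD [ 0.5881 -0.0441  0.046 ]
axis2 (array([0.6343, 0.0475, 0.1152]), array([0.6332, 0.0484, 0.115 ]))
grip2 (array([0.4608, 0.1135, 0.1603]), array([0.4612, 0.1132, 0.1603]))
```

```bash
python3 -m crank '[{"claw":1,"dx":-0.8,"dy":-0.547},{"claw":1,"dx":-0.8,"dy":-0.547},{"claw":1,"dx":-0.8,"dy":-0.547},{"claw":1,"dx":-0.8,"dy":-0.547},{"claw":1,"dx":-0.8,"dy":-0.547},{"claw":1,"dx":-0.8,"dy":-0.547},{"claw":1,"dx":-0.8,"dy":-0.547},{"claw":1,"dx":-0.8,"dy":-0.547}]' 10
python3 -m crank '[{"claw":1,"dx":-0.8,"dy":-0.547},{"claw":1,"dx":-0.8,"dy":-0.547},{"claw":1,"dx":-0.8,"dy":-0.547},{"claw":1,"dx":-0.8,"dy":-0.547},{"claw":1,"dx":-0.8,"dy":-0.547},{"claw":1,"dx":-0.8,"dy":-0.547},{"claw":1,"dx":-0.8,"dy":-0.547},{"claw":1,"dx":-0.8,"dy":-0.547}]'
python3 -m crank '[{"claw":1,"dx":-0.8,"dy":-0.547},{"claw":1,"dx":-0.8,"dy":-0.547},{"claw":1,"dx":-0.8,"dy":-0.547},{"claw":1,"dx":-0.8,"dy":-0.547,"az":0.4},{"claw":1},{"claw":1}]'
python3 - <<'E'
from h import *
c=r.camera("wrist");cv2.imwrite("pics/w1.png",c["color"][:,:,::-1]);print(c["hand_eye"])
E
```

```text
[[-5.47474955e-04 -9.52258508e-01 -3.05292375e-01  8.38418075e-02]
 [ 9.99999847e-01 -5.47120004e-04 -8.67207763e-05 -1.02192416e-05]
 [-8.44509685e-05 -3.05292376e-01  9.52258661e-01 -1.51949380e-01]
 [ 0.00000000e+00  0.00000000e+00  0.00000000e+00  1.00000000e+00]]invalid input at $[0]: expected keys claw, dx, dy, dz, ax, ay, az
invalid input at $[0]: expected keys claw, dx, dy, dz, ax, ay, az
invalid input at $[0]: expected keys claw, dx, dy, dz, ax, ay, az
```

View pics/w1.png

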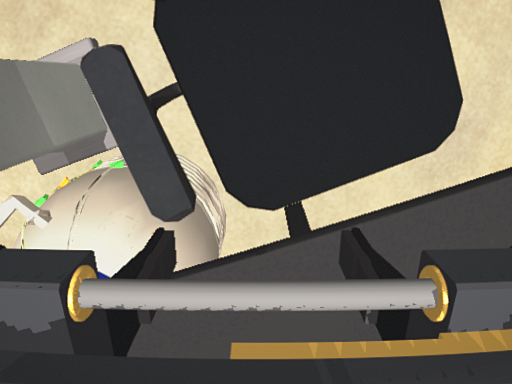

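The wrist picture shows the floor and a chair past the bench edge, with the fingers open at (150,290) and (365,290). The rows were refused because every key is required, so the arm hasn't moved. I'll resend them with all keys.

```bash
python3 -m crank '[{"claw":1,"dx":-0.8,"dy":-0.547,"dz":0,"ax":0,"ay":0,"az":0},{"claw":1,"dx":-0.8,"dy":-0.547,"dz":0,"ax":0,"ay":0,"az":0},{"claw":1,"dx":-0.8,"dy":-0.547,"dz":0,"ax":0,"ay":0,"az":0},{"claw":1,"dx":-0.8,"dy":-0.547,"dz":0,"ax":0,"ay":0,"az":0},{"claw":1,"dx":-0.8,"dy":-0.547,"dz":0,"ax":0,"ay":0,"az":0},{"claw":1,"dx":-0.8,"dy":-0.547,"dz":0,"ax":0,"ay":0,"az":0},{"claw":1,"dx":-0.8,"dy":-0.547,"dz":0,"ax":0,"ay":0,"az":0},{"claw":1,"dx":-0.8,"dy":-0.547,"dz":0,"ax":0,"ay":0,"az":0}]' 10 &&
python3 -m crank '[{"claw":1,"dx":-0.8,"dy":-0.547,"dz":0,"ax":0,"ay":0,"az":0},{"claw":1,"dx":-0.8,"dy":-0.547,"dz":0,"ax":0,"ay":0,"az":0},{"claw":1,"dx":-0.8,"dy":-0.547,"dz":0,"ax":0,"ay":0,"az":0},{"claw":1,"dx":-0.8,"dy":-0.547,"dz":0,"ax":0,"ay":0,"az":0},{"claw":1,"dx":-0.8,"dy":-0.547,"dz":0,"ax":0,"ay":0,"az":0},{"claw":1,"dx":-0.8,"dy":-0.547,"dz":0,"ax":0,"ay":0,"az":0},{"claw":1,"dx":-0.8,"dy":-0.547,"dz":0,"ax":0,"ay":0,"az":0},{"claw":1,"dx":-0.8,"dy":-0.547,"dz":0,"ax":0,"ay":0,"az":0}]' &&
python3 -m crank '[{"claw":1,"dx":-0.8,"dy":-0.547,"dz":0,"ax":0,"ay":0,"az":0},{"claw":1,"dx":-0.8,"dy":-0.547,"dz":0,"ax":0,"ay":0,"az":0},{"claw":1,"dx":-0.8,"dy":-0.547,"dz":0,"ax":0,"ay":0,"az":0},{"claw":1,"dx":-0.8,"dy":-0.547,"dz":0,"ax":0,"ay":0,"az":0.4},{"claw":1,"dx":0,"dy":0,"dz":0,"ax":0,"ay":0,"az":0},{"claw":1,"dx":0,"dy":0,"dz":0,"ax":0,"ay":0,"az":0}]'
cat > rel.py <<'E'
from h import *
from scipy.spatial.transform import Rotation as Ro
s=r.read_state();p=s["ee_pos"];M=Ro.from_quat(s["eef_rot"]).as_matrix()
A=np.array([.6328,.0475]);v=p[:2]-A
ang=np.degrees(np.arctan2(v[1],v[0]))
print("t",round(s["time"],2),"p",p.round(4),"xang",np.degrees(np.arctan2(M[1,0],M[0,0])).round(1),"polar",round(float(np.hypot(*v)),4),round(ang%360,1),"F",s["ft_force"].round(1),"Ftool",(M.T@s["ft_force"]).round(1),"w",round(s["width"],4),"gf",s["grip_force"])
def to(P): return ((M.T@(np.array(P)-p))/.03).round(2)
E
python3 -c "
from rel import *
print(to([.5486,.1275,.121]))"
```

```text
time: 0.82
ee_pos: [0.3405, 0.4049, 0.2334]
eef_rot: [0.162, 0.987, -0.0, -0.0]
ft_force: [1.1, 0.7, 0.4]
width: 0.0416
grip_force: 0.0
time: 1.48
ee_pos: [0.4803, 0.2192, 0.2335]
eef_rot: [0.162, 0.987, 0.0, -0.0]
ft_force: [0.2, 0.6, 0.6]
width: 0.0012
grip_force: 0.0
time: 1.98
ee_pos: [0.5502, 0.1258, 0.2332]
eef_rot: [0.184, 0.983, -0.0, -0.0]
ft_force: [0.7, 0.3, -0.1]
width: 0.0003
grip_force: 0.0
t 1.98 p [0.5502 0.1258 0.2332] xang 158.7 polar 0.1138 136.5 F [ 0.7  0.3 -0.1] Ftool [-0.5  0.6  0.1] w 0.0003 gf 0.0
[0.07 0.04 3.74]
```

```bash
python3 -m crank '[{"claw":1,"dx":0.07,"dy":0,"dz":0.8,"ax":0,"ay":0,"az":0},{"claw":1,"dx":0,"dy":0,"dz":0.8,"ax":0,"ay":0,"az":0},{"claw":1,"dx":0,"dy":0,"dz":0.8,"ax":0,"ay":0,"az":0},{"claw":1,"dx":0,"dy":0,"dz":0.8,"ax":0,"ay":0,"az":0},{"claw":1,"dx":0,"dy":0,"dz":0.54,"ax":0,"ay":0,"az":0},{"claw":1,"dx":0,"dy":0,"dz":0,"ax":0,"ay":0,"az":0}]' &&
python3 -m crank '[{"claw":1,"dx":0,"dy":-0.15,"dz":0,"ax":0,"ay":0,"az":0},{"claw":1,"dx":0,"dy":-0.15,"dz":0,"ax":0,"ay":0,"az":0},{"claw":1,"dx":0,"dy":-0.15,"dz":0,"ax":0,"ay":0,"az":0},{"claw":1,"dx":0,"dy":-0.15,"dz":0,"ax":0,"ay":0,"az":0},{"claw":1,"dx":0,"dy":-0.15,"dz":0,"ax":0,"ay":0,"az":0},{"claw":1,"dx":0,"dy":-0.15,"dz":0,"ax":0,"ay":0,"az":0},{"claw":1,"dx":0,"dy":0,"dz":0,"ax":0,"ay":0,"az":0}]'
python3 - <<'E'
from rel import *
a=r.camera("top");b=r.camera("wrist")
im=np.hstack([cv2.resize(a["color"][150:300,180:330],(450,450)),cv2.resize(b["color"],(350,262)).copy() if 0 else cv2.copyMakeBorder(cv2.resize(b["color"],(350,262)),0,188,0,0,0)])
cv2.imwrite("pics/p2.png",im[:,:,::-1])
E
```

```text
time: 2.48
ee_pos: [0.545, 0.1292, 0.1178]
eef_rot: [0.182, 0.983, -0.001, -0.003]
ft_force: [0.1, -0.2, -0.5]
width: 0.0004
grip_force: 0.0
time: 3.07
ee_pos: [0.538, 0.1019, 0.1217]
eef_rot: [0.183, 0.983, 0.0, 0.0]
ft_force: [-0.1, 0.3, 0.2]
width: 0.0004
grip_force: 0.0
t 3.07 p [0.538  0.1019 0.1217] xang 158.9 polar 0.1093 150.2 F [-0.1  0.3  0.2] Ftool [ 0.3  0.3 -0.2] w 0.0004 gf 0.0
```

View pics/p2.png

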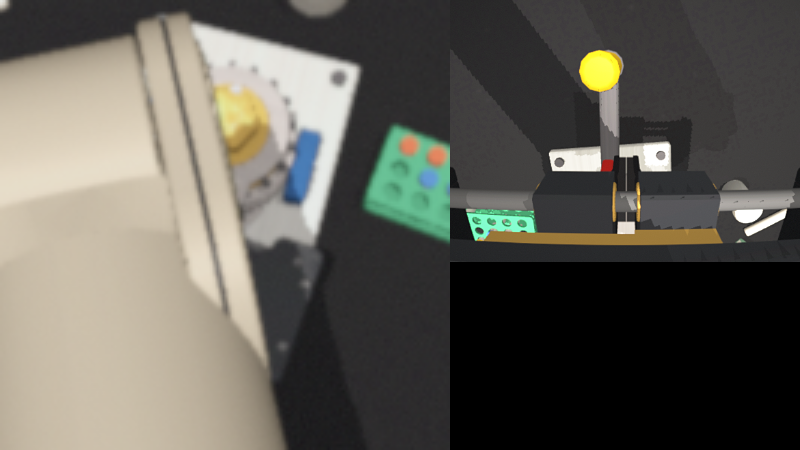

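The top view is blocked by the arm. The wrist view shows the yellow grip at (600,70), the closed fingers at (627,190) and a red tab sliver at (607,165), just on the -y side of the fingers. I'll keep pushing.

```bash
python3 -m crank '[{"claw":1,"dx":0,"dy":-0.12,"dz":0,"ax":0,"ay":0,"az":0},{"claw":1,"dx":0,"dy":-0.12,"dz":0,"ax":0,"ay":0,"az":0},{"claw":1,"dx":0,"dy":-0.12,"dz":0,"ax":0,"ay":0,"az":0},{"claw":1,"dx":0,"dy":0,"dz":0,"ax":0,"ay":0,"az":0}]'
python3 -m crank '[{"claw":1,"dx":0,"dy":-0.08,"dz":0,"ax":0,"ay":0,"az":0},{"claw":1,"dx":0,"dy":-0.08,"dz":0,"ax":0,"ay":0,"az":0},{"claw":1,"dx":0,"dy":0,"dz":0,"ax":0,"ay":0,"az":0}]'
cat > wr.py <<'E'
from rel import *
b=r.camera("wrist")["color"]
for k,lo,hi in(("red",(0,150,60),(6,255,255)),("yel",(20,150,100),(35,255,255))):
    print(k,[(s,c) for s,c in blobs(b,lo,hi,10)])
E
python3 wr.py
```

```text
time: 3.5
ee_pos: [0.534, 0.0923, 0.1213]
eef_rot: [0.183, 0.983, 0.0, -0.0]
ft_force: [-0.0, 0.2, 1.1]
width: 0.0003
grip_force: 0.0
time: 3.75
ee_pos: [0.5326, 0.0882, 0.1214]
eef_rot: [0.183, 0.983, 0.0, 0.0]
ft_force: [1.3, 0.5, -1.0]
width: 0.0005
grip_force: 0.5
t 3.75 p [0.5326 0.0882 0.1214] xang 158.9 polar 0.1082 157.9 F [ 1.3  0.5 -1. ] Ftool [-1.1  0.9  1. ] w 0.0005 gf 0.4960544237110298
red [([221, 238, 17, 13, 188], [229.4, 244.6]), ([257, 311, 2, 11, 22], [257.5, 316.0])]
yel [([213, 73, 61, 62, 2808], [242.8, 104.0]), ([238, 294, 2, 13, 14], [238.9, 300.1]), ([389, 334, 15, 18, 185], [397.1, 341.3]), ([271, 337, 9, 10, 30], [275.2, 340.5]), ([280, 337, 7, 7, 16], [282.6, 339.7]), ([281, 337, 36, 21, 219], [298.5, 346.1]), ([315, 337, 6, 5, 17], [317.9, 339.0]), ([318, 337, 33, 21, 194], [335.0, 346.9]), ([351, 336, 12, 12, 44], [356.2, 341.3]), ([368, 336, 6, 5, 12], [370.0, 338.3]), ([373, 336, 20, 20, 110], [382.7, 344.9]), ([58, 340, 7, 7, 19], [60.8, 344.0]), ([60, 340, 57, 16, 293], [91.0, 347.6]), ([122, 341, 20, 16, 97], [132.2, 347.2]), ([148, 342, 6, 11, 21]
[... 179 characters left out ...]
.5]), ([229, 343, 30, 16, 151], [242.3, 352.1]), ([255, 343, 21, 14, 87], [266.0, 348.6]), ([361, 342, 14, 7, 30], [366.6, 345.0]), ([117, 347, 11, 10, 30], [121.7, 352.0]), ([166, 347, 15, 11, 46], [172.2, 352.5]), ([288, 347, 12, 12, 32], [294.1, 353.1]), ([310, 348, 11, 10, 24], [315.1, 353.2]), ([389, 349, 9, 7, 27], [392.7, 352.4]), ([140, 351, 8, 6, 18], [142.6, 354.2]), ([204, 350, 6, 5, 16], [206.9, 352.1]), ([350, 350, 17, 7, 42], [359.1, 352.9]), ([184, 352, 7, 6, 11], [187.1, 354.3]), ([278, 352, 5, 5, 12], [279.6, 354.5]), ([368, 352, 8, 5, 14], [371.4, 354.0]), ([204, 355, 7, 3, 10], [206.8, 356.3]), ([270, 354, 8, 5, 12], [273.7, 356.2]), ([324, 354, 7, 4, 11], [327.2, 355.7])]
```

```bash
python3 -m crank '[{"claw":1,"dx":0,"dy":-0.1,"dz":0,"ax":0,"ay":0,"az":0},{"claw":1,"dx":0,"dy":-0.1,"dz":0,"ax":0,"ay":0,"az":0},{"claw":1,"dx":0,"dy":0,"dz":0,"ax":0,"ay":0,"az":0}]'
python3 wr.py | cut -c1-250
python3 - <<'E'
from h import *
cv2.imwrite("pics/w3.png",r.camera("wrist")["color"][60:340,130:390,::-1])
E
```

```text
time: 4.05
ee_pos: [0.5302, 0.0822, 0.1214]
eef_rot: [0.183, 0.983, -0.0, 0.0]
ft_force: [0.5, -0.1, -0.5]
width: 0.0007
grip_force: 0.4
t 4.05 p [0.5302 0.0822 0.1214] xang 158.9 polar 0.1083 161.3 F [ 0.5 -0.1 -0.5] Ftool [-0.5  0.1  0.5] w 0.0007 gf 0.36321074675925047
red [([220, 240, 18, 11, 147], [229.1, 245.9]), ([257, 311, 2, 11, 22], [257.5, 316.0])]
yel [([207, 75, 60, 61, 2827], [236.4, 105.1]), ([395, 334, 17, 18, 268], [402.9, 342.1]), ([261, 336, 111, 23, 980], [317.2, 346.9]), ([367, 336, 31, 21, 215], [381.6, 346.5]), ([66, 339, 6, 6, 10], [68.7, 341.7]), ([76, 341, 12, 6, 23], [82.5, 343.
```

View pics/w3.png

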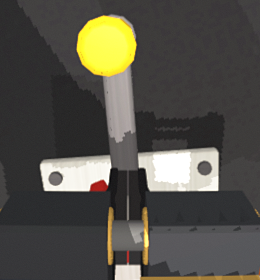

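The wrist crop shows the grip at (107,45), the handle running down to (128,170) and the tab at (99,186), left of the handle line, which is the green side. The head also shifted slightly. I'll back off, rise and check.

```bash
python3 -m crank '[{"claw":1,"dx":0,"dy":0.5,"dz":0,"ax":0,"ay":0,"az":0},{"claw":1,"dx":0,"dy":0,"dz":-0.9,"ax":0,"ay":0,"az":0},{"claw":1,"dx":0.5,"dy":0,"dz":-0.9,"ax":0,"ay":0,"az":0},{"claw":1,"dx":0.9,"dy":0,"dz":-0.9,"ax":0,"ay":0,"az":0},{"claw":1,"dx":0.9,"dy":0,"dz":-0.9,"ax":0,"ay":0,"az":0},{"claw":1,"dx":0.5,"dy":0,"dz":0,"ax":0,"ay":0,"az":0},{"claw":-1,"dx":0,"dy":0,"dz":0,"ax":0,"ay":0,"az":0},{"claw":-1,"dx":0,"dy":0,"dz":0,"ax":0,"ay":0,"az":0}]'
cat > wcam.py <<'E'
from rel import *
def wrist():
    s=r.read_state();c=r.camera("wrist")
    H=np.array(c["hand_eye"]);T=np.eye(4);T[:3,:3]=Ro.from_quat(s["eef_rot"]).as_matrix();T[:3,3]=s["ee_pos"]
    W=np.linalg.inv(T@H);c["R"]=W[:3,:3];c["t"]=W[:3,3];return c
def pol(P):
    v=np.array(P)[:2]-A;return round(float(np.hypot(*v)),4),round(float(np.degrees(np.arctan2(v[1],v[0]))%360),1)
E
python3 - <<'E'
from wcam import *
c=wrist();cv2.imwrite("pics/w4.png",c["color"][:,:,::-1])
for k,lo,hi,z in(("red",(0,150,60),(6,255,255),.129),("yel",(20,150,100),(35,255,255),.155)):
    for s,q in blobs(c["color"],lo,hi,30):
        P=onz(c,q,z);print(k,s,q,P.round(4),pol(P))
E
```

```text
time: 4.82
ee_pos: [0.4571, 0.1282, 0.2296]
eef_rot: [0.182, 0.983, 0.0, 0.0]
ft_force: [-0.2, -0.5, 0.5]
width: 0.0074
grip_force: 0.0
t 4.82 p [0.4571 0.1282 0.2296] xang 159.0 polar 0.1933 155.3 F [-0.2 -0.5  0.5] Ftool [ 0.  -0.6 -0.5] w 0.0074 gf 0.0
yel [210, 179, 32, 50, 1180] [226.5, 204.1] [0.45   0.1076 0.155 ] (0.1925, 161.8)
yel [225, 273, 5, 21, 37] [227.0, 281.4] [0.5085 0.0835 0.155 ] (0.1295, 163.8)
yel [338, 337, 15, 9, 45] [345.3, 341.1] [0.5978 0.1525 0.155 ] (0.1107, 108.4)
yel [357, 336, 25, 13, 67] [369.0, 341.4] [0.6059 0.171  0.155 ] (0.1264, 102.3)
yel [66, 341, 21, 13, 68] [75.1, 347.7] [ 0.5251 -0.066   0.155 ] (0.1564, 226.5)
yel [237, 341, 30, 5, 31] [252.0, 342.2] [0.5702 0.08   0.155 ] (0.0706, 152.6)
yel [162, 342, 12, 7, 33] [167.3, 345.1] [0.5485 0.0123 0.155 ] (0.0913, 202.6)
yel [171, 343, 17, 14, 50] [178.8, 349.8] [0.5563 0.0193 0.155 ] (0.0815, 200.3)
yel [268, 344, 12, 8, 33] [274.0, 346.5] [0.581  0.0954 0.155 ] (0.0706, 137.2)
yel [303, 345, 18, 12, 61] [311.6, 351.0] [0.5973 0.1232 0.155 ] (0.0836, 115.2)
yel [338, 345, 8, 10, 30] [341.5, 349.8] [0.6056 0.147  0.155 ] (0.1032, 105.3)
yel [208, 347, 12, 11, 32] [214.4, 352.0] [0.5688 0.0466 0.155 ] (0.064, 180.8)
yel [322, 347, 18, 11, 55] [331.0, 353.4] [0.606  0.1377 0.155 ] (0.0941, 106.6)
yel [354, 347, 18, 10, 45] [361.1, 351.0] [0.6134 0.1622 0.155 ] (0.1163, 99.6)
```

View pics/w4.png

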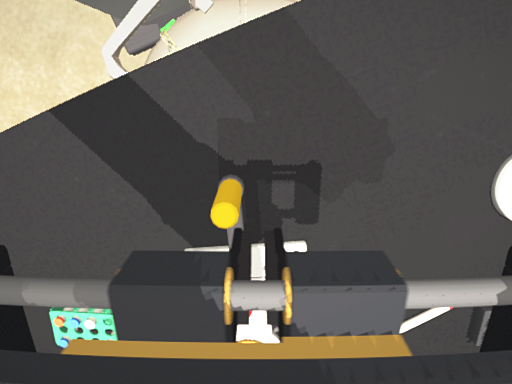

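The wrist view shows the yellow grip top at (225,214), but the gripper hides the lever. I'll step aside so the top camera can see it.

```bash
python3 -m crank '[{"claw":-1,"dx":0,"dy":1,"dz":0,"ax":0,"ay":0,"az":0},{"claw":-1,"dx":0,"dy":1,"dz":0,"ax":0,"ay":0,"az":0},{"claw":-1,"dx":0,"dy":1,"dz":0,"ax":0,"ay":0,"az":0},{"claw":-1,"dx":0,"dy":1,"dz":0,"ax":0,"ay":0,"az":0},{"claw":-1,"dx":0,"dy":1,"dz":0,"ax":0,"ay":0,"az":0},{"claw":-1,"dx":0,"dy":1,"dz":0,"ax":0,"ay":0,"az":0},{"claw":-1,"dx":0,"dy":0,"dz":0,"ax":0,"ay":0,"az":0}]'
python3 - <<'E'
from wcam import *
c=r.camera("top");np.save("top2.npy",c,allow_pickle=True)
cv2.imwrite("pics/t5.png",cv2.resize(c["color"][140:310,180:340,::-1],(560,595),interpolation=cv2.INTER_CUBIC))
for k,lo,hi,z in(("red",(0,150,100),(6,255,255),.115),("yel",(20,150,100),(35,255,255),.155)):
    for s,q in blobs(c["color"],lo,hi,12):
        P=onz(c,q,z)
        if abs(P[0]-.55)<.15 and abs(P[1]-.05)<.12: print(k,s,q,P.round(4),pol(P))
E
```

```text
time: 5.45
ee_pos: [0.5222, 0.3007, 0.2267]
eef_rot: [0.18, 0.984, -0.0, -0.001]
ft_force: [-1.3, 0.7, -0.8]
width: 0.0562
grip_force: 0.0
t 5.45 p [0.5222 0.3007 0.2267] xang 159.2 polar 0.2763 113.6 F [-1.3  0.7 -0.8] Ftool [1.5 0.2 0.8] w 0.0562 gf 0.0
red [243, 221, 8, 29, 132] [247.0, 233.7] [0.5516 0.066  0.115 ] (0.0833, 167.1)
yel [221, 281, 14, 13, 78] [227.3, 287.2] [0.4565 0.1007 0.155 ] (0.1841, 163.2)
```

View pics/t5.png

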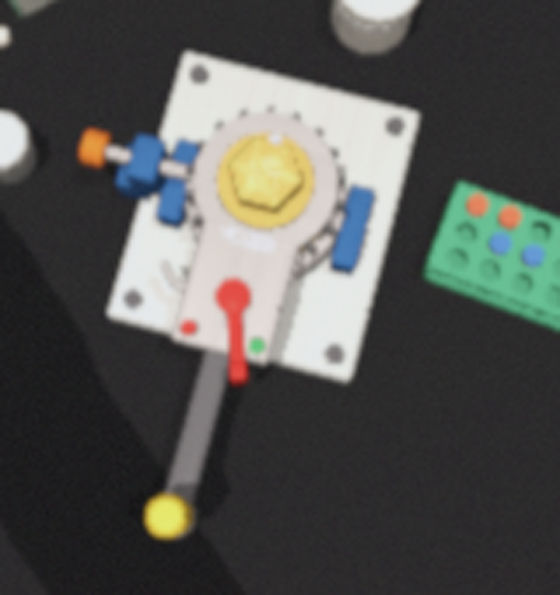

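The top crop shows the lever at (235,330) with its tab at (238,375), right of the handle on the green-dot side, so it has flipped. The grip is at (168,516), the white mark at (275,138) and the knob at (95,147). Next I'll grasp the grip.

```bash
python3 -c "
from rel import *
print(to([.4565,.1007,.137]))"
```

```text
t 5.5 p [0.5222 0.2977 0.2269] xang 159.1 polar 0.2736 113.8 F [-0.5 -0.7 -0.5] Ftool [ 0.2 -0.8  0.5] w 0.0604 gf 0.0
[-0.3  -6.91  3.01]
```

```bash
python3 -m crank '[{"claw":-1,"dx":0,"dy":-0.9,"dz":0,"ax":0,"ay":0,"az":0},{"claw":-1,"dx":0,"dy":-0.9,"dz":0,"ax":0,"ay":0,"az":0},{"claw":-1,"dx":0,"dy":-0.9,"dz":0,"ax":0,"ay":0,"az":0},{"claw":-1,"dx":0,"dy":-0.9,"dz":0,"ax":0,"ay":0,"az":0},{"claw":-1,"dx":0,"dy":-0.9,"dz":0,"ax":0,"ay":0,"az":0},{"claw":-1,"dx":-0.3,"dy":-0.9,"dz":0,"ax":0,"ay":0,"az":0},{"claw":-1,"dx":0,"dy":-0.9,"dz":0,"ax":0,"ay":0,"az":0},{"claw":-1,"dx":0,"dy":-0.6,"dz":0,"ax":0,"ay":0,"az":-0.67}]' 20
python3 -m crank '[{"claw":-1,"dx":0,"dy":0,"dz":0,"ax":0,"ay":0,"az":0},{"claw":-1,"dx":0,"dy":0,"dz":0,"ax":0,"ay":0,"az":0}]'
python3 -c "
from rel import *
print(to([.4565,.1007,.137]))"
```

```text
time: 6.17
ee_pos: [0.4556, 0.0949, 0.2287]
eef_rot: [0.151, 0.989, -0.001, -0.001]
ft_force: [1.0, 0.1, 0.8]
width: 0.087
grip_force: 0.0
time: 6.33
ee_pos: [0.4561, 0.0973, 0.2291]
eef_rot: [0.15, 0.989, 0.0, -0.0]
ft_force: [0.4, -0.7, 0.1]
width: 0.0872
grip_force: 0.0
t 6.33 p [0.4561 0.0973 0.2291] xang 162.7 polar 0.1836 164.3 F [ 0.4 -0.7  0.1] Ftool [-0.6 -0.5 -0.1] w 0.0872 gf 0.0
[0.02 0.11 3.07]
```

```bash
python3 -m crank '[{"claw":-1,"dx":0,"dy":0.11,"dz":0.8,"ax":0,"ay":0,"az":0},{"claw":-1,"dx":0,"dy":0,"dz":0.8,"ax":0,"ay":0,"az":0},{"claw":-1,"dx":0,"dy":0,"dz":0.8,"ax":0,"ay":0,"az":0},{"claw":-1,"dx":0,"dy":0,"dz":0.67,"ax":0,"ay":0,"az":0},{"claw":1,"dx":0,"dy":0,"dz":0,"ax":0,"ay":0,"az":0},{"claw":1,"dx":0,"dy":0,"dz":0,"ax":0,"ay":0,"az":0},{"claw":1,"dx":0,"dy":0,"dz":0,"ax":0,"ay":0,"az":0},{"claw":1,"dx":0,"dy":0,"dz":0,"ax":0,"ay":0,"az":0}]' 20
python3 -m crank '[{"claw":1,"dx":0,"dy":0,"dz":0,"ax":0,"ay":0,"az":0},{"claw":1,"dx":0,"dy":0,"dz":0,"ax":0,"ay":0,"az":0},{"claw":1,"dx":0,"dy":0,"dz":0,"ax":0,"ay":0,"az":0},{"claw":1,"dx":0,"dy":0,"dz":0,"ax":0,"ay":0,"az":0}]'
python3 rel.py
```

```text
time: 7.0
ee_pos: [0.4579, 0.1024, 0.1386]
eef_rot: [0.148, 0.989, 0.001, 0.001]
ft_force: [0.2, 0.2, -1.3]
width: 0.0683
grip_force: 0.0
time: 7.33
ee_pos: [0.4571, 0.102, 0.1376]
eef_rot: [0.148, 0.989, 0.0, 0.0]
ft_force: [1.0, 0.0, 0.5]
width: 0.0417
grip_force: 0.0
t 7.33 p [0.4571 0.102  0.1376] xang 162.9 polar 0.1839 162.8 F [1.  0.  0.5] Ftool [-1.   0.3 -0.5] w 0.0417 gf 0.0
```

```bash
python3 -m crank '[{"claw":1,"dx":0,"dy":0,"dz":0,"ax":0,"ay":0,"az":0},{"claw":1,"dx":0,"dy":0,"dz":0,"ax":0,"ay":0,"az":0},{"claw":1,"dx":0,"dy":0,"dz":0,"ax":0,"ay":0,"az":0},{"claw":1,"dx":0,"dy":0,"dz":0,"ax":0,"ay":0,"az":0},{"claw":1,"dx":0,"dy":0,"dz":0,"ax":0,"ay":0,"az":0}]'
python3 -m crank '[{"claw":1,"dx":0,"dy":0.3,"dz":0,"ax":0,"ay":0,"az":0.465},{"claw":1,"dx":0,"dy":0.3,"dz":0,"ax":0,"ay":0,"az":0.465},{"claw":1,"dx":0,"dy":0.3,"dz":0,"ax":0,"ay":0,"az":0.465},{"claw":1,"dx":0,"dy":0.3,"dz":0,"ax":0,"ay":0,"az":0.465},{"claw":1,"dx":0,"dy":0.3,"dz":0,"ax":0,"ay":0,"az":0.465}]'
python3 rel.py
```

```text
time: 7.75
ee_pos: [0.457, 0.102, 0.1372]
eef_rot: [0.148, 0.989, 0.0, -0.0]
ft_force: [-0.5, 0.2, -0.1]
width: 0.0206
grip_force: 20.0
time: 8.17
ee_pos: [0.4746, 0.1431, 0.1372]
eef_rot: [0.269, 0.963, -0.0, 0.0]
ft_force: [0.7, -1.7, -0.8]
width: 0.02
grip_force: 20.0
t 8.17 p [0.4746 0.1431 0.1372] xang 148.8 polar 0.1848 148.9 F [ 0.7 -1.7 -0.8] Ftool [-1.5 -1.1  0.8] w 0.02 gf 19.998840778134763
```

```bash
python3 -m crank '[{"claw":1,"dx":0,"dy":0.3,"dz":0,"ax":0,"ay":0,"az":0.465},{"claw":1,"dx":0,"dy":0.3,"dz":0,"ax":0,"ay":0,"az":0.465},{"claw":1,"dx":0,"dy":0.3,"dz":0,"ax":0,"ay":0,"az":0.465},{"claw":1,"dx":0,"dy":0.3,"dz":0,"ax":0,"ay":0,"az":0.465},{"claw":1,"dx":0,"dy":0.3,"dz":0,"ax":0,"ay":0,"az":0.465},{"claw":1,"dx":0,"dy":0.3,"dz":0,"ax":0,"ay":0,"az":0.465},{"claw":1,"dx":0,"dy":0,"dz":0,"ax":0,"ay":0,"az":0}]'
python3 rel.py
python3 -m crank '[{"claw":1,"dx":0,"dy":-0.3,"dz":0,"ax":0,"ay":0,"az":-0.465},{"claw":1,"dx":0,"dy":-0.3,"dz":0,"ax":0,"ay":0,"az":-0.465},{"claw":1,"dx":0,"dy":-0.3,"dz":0,"ax":0,"ay":0,"az":-0.465},{"claw":1,"dx":0,"dy":-0.3,"dz":0,"ax":0,"ay":0,"az":-0.465},{"claw":1,"dx":0,"dy":-0.3,"dz":0,"ax":0,"ay":0,"az":-0.465},{"claw":1,"dx":0,"dy":-0.3,"dz":0,"ax":0,"ay":0,"az":-0.465},{"claw":1,"dx":0,"dy":-0.3,"dz":0,"ax":0,"ay":0,"az":-0.465},{"claw":1,"dx":0,"dy":-0.3,"dz":0,"ax":0,"ay":0,"az":-0.465}]'
python3 rel.py
```

```text
time: 8.75
ee_pos: [0.5088, 0.1857, 0.1372]
eef_rot: [0.406, 0.914, -0.0, 0.001]
ft_force: [1.5, -1.9, 1.5]
width: 0.0201
grip_force: 20.0
t 8.75 p [0.5088 0.1857 0.1372] xang 132.1 polar 0.1856 131.9 F [ 1.5 -1.9  1.5] Ftool [-2.5 -0.2 -1.5] w 0.0201 gf 20.000691879540682
time: 9.42
ee_pos: [0.4661, 0.1276, 0.1374]
eef_rot: [0.219, 0.976, 0.0, 0.003]
ft_force: [21.1, -3.9, -14.6]
width: 0.0206
grip_force: 20.0
t 9.42 p [0.4661 0.1276 0.1374] xang 154.7 polar 0.1849 154.3 F [ 21.1  -3.9 -14.6] Ftool [-20.7   5.5  14.7] w 0.0206 gf 20.006787779275328
```

```bash
python3 -m crank '[{"claw":1,"dx":0,"dy":0,"dz":0,"ax":0,"ay":0,"az":0}]' 
python3 rel.py
python3 -m crank '[{"claw":1,"dx":0,"dy":0,"dz":0,"ax":0,"ay":0,"az":0}]' 5
python3 -c "
from wcam import *
print(r.read_state()['joint_torque'].round(1))
c=r.camera('scene');cv2.imwrite('pics/s6.png',cv2.resize(c['color'][110:340,80:390,::-1],(775,575)))"
```

```text
time: 9.5
ee_pos: [0.4656, 0.1263, 0.1374]
eef_rot: [0.22, 0.976, 0.0, 0.003]
ft_force: [16.4, -4.8, -12.6]
width: 0.0203
grip_force: 20.0
t 9.5 p [0.4656 0.1263 0.1374] xang 154.6 polar 0.1849 154.8 F [ 16.4  -4.8 -12.6] Ftool [-16.9   2.7  12.7] w 0.0203 gf 20.00146457226947
time: 9.58
ee_pos: [0.4649, 0.1279, 0.1376]
eef_rot: [0.221, 0.975, 0.0, 0.002]
ft_force: [5.5, -2.0, -2.1]
width: 0.0206
grip_force: 5.0
t 9.58 p [0.4649 0.1279 0.1376] xang 154.5 polar 0.1861 154.4 F [ 5.5 -2.  -2.1] Ftool [-5.8  0.5  2.2] w 0.0206 gf 4.999942892754916
[ -1.1 -39.6  -0.  -32.8  -1.1   1.7   0.3]
```

View pics/s6.png

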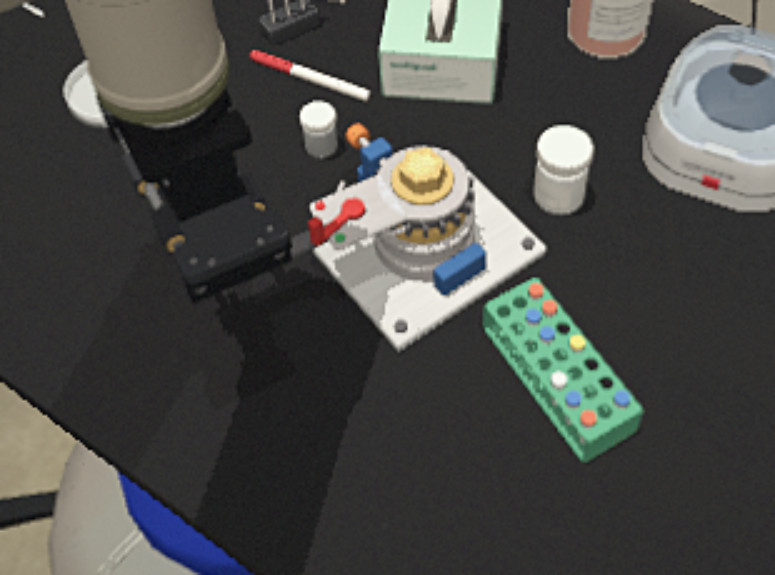

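The scene crop shows the gripper on the grip, with the lever running from its pivot at (352,208) to the tab at (315,225). Loosening the grip dropped the force, so that was radial mismatch held by friction. I'll switch to a loose cage and check the lever's lean.

```bash
python3 - <<'E'
from wcam import *
S=np.load("scene.npy",allow_pickle=True).item()
f=lambda x,y:(x/2.5+80,y/2.5+110)
a=onz(S,f(352,208),.104);b=onz(S,f(315,222),.129);v=b-a
print(a,b,pol(a),"lever dir",np.degrees(np.arctan2(v[1],v[0]))%360,np.hypot(*v[:2]))
E
python3 -m crank '[{"claw":0.42,"dx":0,"dy":0,"dz":0,"ax":0,"ay":0,"az":0},{"claw":0.42,"dx":0,"dy":0,"dz":0,"ax":0,"ay":0,"az":0}]' 20
python3 rel.py
```

```text
t 9.63 p [0.4648 0.1283 0.1376] xang 154.5 polar 0.1864 154.3 F [ 6.5 -2.8 -1.5] Ftool [-7.1  0.3  1.5] w 0.021 gf 5.0000530065153725
[0.57430725 0.07843703 0.104     ] [0.53215171 0.08051268 0.129     ] (0.0662, 152.1) lever dir 177.18115301128609 0.042206609226179144
time: 9.8
ee_pos: [0.4631, 0.1293, 0.1372]
eef_rot: [0.22, 0.976, 0.0, -0.0]
ft_force: [-0.4, -0.3, 0.9]
width: 0.0246
grip_force: 0.0
t 9.8 p [0.4631 0.1293 0.1372] xang 154.6 polar 0.1884 154.3 F [-0.4 -0.3  0.9] Ftool [ 0.3 -0.4 -0.9] w 0.0246 gf 0.0
```

```bash
python3 -m crank '[{"claw":0.42,"dx":-0.05,"dy":-0.3,"dz":0,"ax":0,"ay":0,"az":-0.465},{"claw":0.42,"dx":-0.05,"dy":-0.3,"dz":0,"ax":0,"ay":0,"az":-0.465},{"claw":0.42,"dx":0,"dy":-0.3,"dz":0,"ax":0,"ay":0,"az":-0.465},{"claw":0.42,"dx":0,"dy":-0.3,"dz":0,"ax":0,"ay":0,"az":-0.465},{"claw":0.42,"dx":0,"dy":-0.3,"dz":0,"ax":0,"ay":0,"az":-0.465},{"claw":0.42,"dx":0,"dy":-0.3,"dz":0,"ax":0,"ay":0,"az":-0.465},{"claw":0.42,"dx":0,"dy":-0.3,"dz":0,"ax":0,"ay":0,"az":-0.465}]'
python3 rel.py
python3 -m crank '[{"claw":0.42,"dx":0,"dy":-0.3,"dz":0,"ax":0,"ay":0,"az":-0.465},{"claw":0.42,"dx":0,"dy":-0.3,"dz":0,"ax":0,"ay":0,"az":-0.465},{"claw":0.42,"dx":0,"dy":-0.3,"dz":0,"ax":0,"ay":0,"az":-0.465},{"claw":0.42,"dx":0,"dy":-0.3,"dz":0,"ax":0,"ay":0,"az":-0.465},{"claw":0.42,"dx":0,"dy":-0.3,"dz":0,"ax":0,"ay":0,"az":-0.465}]'
python3 rel.py
```

```text
time: 10.38
ee_pos: [0.4476, 0.0691, 0.1373]
eef_rot: [0.049, 0.999, 0.001, 0.0]
ft_force: [3.2, 5.3, -1.7]
width: 0.0246
grip_force: 2.3
t 10.38 p [0.4476 0.0691 0.1373] xang 174.3 polar 0.1865 173.3 F [ 3.2  5.3 -1.7] Ftool [-2.7  5.6  1.7] w 0.0246 gf 2.269183714524843
time: 10.8
ee_pos: [0.4477, 0.0243, 0.1374]
eef_rot: [-0.072, 0.997, 0.001, 0.001]
ft_force: [3.2, 4.6, -0.3]
width: 0.0256
grip_force: 2.4
t 10.8 p [0.4477 0.0243 0.1374] xang -171.7 polar 0.1865 187.1 F [ 3.2  4.6 -0.3] Ftool [-3.8  4.1  0.3] w 0.0256 gf 2.351304076728411
```

```bash
python3 -m crank '[{"claw":0.42,"dx":0,"dy":-0.3,"dz":0,"ax":0,"ay":0,"az":-0.465},{"claw":0.42,"dx":0,"dy":-0.3,"dz":0,"ax":0,"ay":0,"az":-0.465},{"claw":0.42,"dx":0,"dy":-0.3,"dz":0,"ax":0,"ay":0,"az":-0.465},{"claw":0.42,"dx":0,"dy":0,"dz":0,"ax":0,"ay":0,"az":0}]'
cat > mk.py <<'E'
from wcam import *
import sys
def crop(c):
    return cv2.resize(c["color"][150:230,190:290,::-1],(400,320),interpolation=cv2.INTER_CUBIC)
S=np.load("scene.npy",allow_pickle=True).item();c=r.camera("scene")
cv2.imwrite(sys.argv[1],np.hstack([crop(S),crop(c)]))
E
python3 mk.py pics/m7.png
```

```text
time: 11.13
ee_pos: [0.4529, -0.0035, 0.1374]
eef_rot: [-0.144, 0.99, 0.0, 0.0]
ft_force: [0.6, 1.9, 0.6]
width: 0.0254
grip_force: 1.2
t 11.13 p [ 0.4529 -0.0035  0.1374] xang -163.5 polar 0.187 195.8 F [0.6 1.9 0.6] Ftool [-1.1  1.7 -0.6] w 0.0254 gf 1.2182796877459623
```

View pics/m7.png

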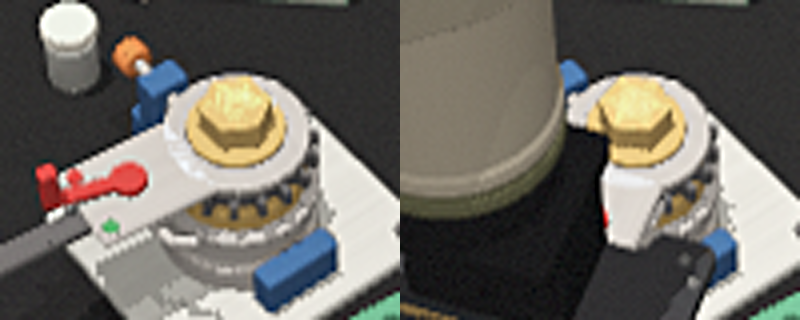

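The before/after crops show the hexagon at (235,105) and (635,105); the mark is hidden in both. The nut has been driving at about 5 N. I'll swing back, then drive in small steps with a force check after each one.

```bash
cat > chk.py <<'E'
import sys
from rel import *
sys.exit(1 if (M.T@s["ft_force"])[1]>7 else 0)
E
python3 -m crank '[{"claw":0.42,"dx":0,"dy":0.3,"dz":0,"ax":0,"ay":0,"az":0.465},{"claw":0.42,"dx":0,"dy":0.3,"dz":0,"ax":0,"ay":0,"az":0.465},{"claw":0.42,"dx":0,"dy":0.3,"dz":0,"ax":0,"ay":0,"az":0.465},{"claw":0.42,"dx":0,"dy":0.3,"dz":0,"ax":0,"ay":0,"az":0.465},{"claw":0.42,"dx":0,"dy":0.3,"dz":0,"ax":0,"ay":0,"az":0.465},{"claw":0.42,"dx":0,"dy":0.3,"dz":0,"ax":0,"ay":0,"az":0.465},{"claw":0.42,"dx":0,"dy":0.3,"dz":0,"ax":0,"ay":0,"az":0.465},{"claw":0.42,"dx":0,"dy":0.3,"dz":0,"ax":0,"ay":0,"az":0.465}]' >/dev/null; python3 rel.py
python3 -m crank '[{"claw":0.42,"dx":0,"dy":0.3,"dz":0,"ax":0,"ay":0,"az":0.465},{"claw":0.42,"dx":0,"dy":0.3,"dz":0,"ax":0,"ay":0,"az":0.465},{"claw":0.42,"dx":0,"dy":0.3,"dz":0,"ax":0,"ay":0,"az":0.465},{"claw":0.42,"dx":0,"dy":0.3,"dz":0,"ax":0,"ay":0,"az":0.465},{"claw":0.42,"dx":0,"dy":0.3,"dz":0,"ax":0,"ay":0,"az":0.465},{"claw":0.42,"dx":0,"dy":0.3,"dz":0,"ax":0,"ay":0,"az":0.465},{"claw":0.42,"dx":0,"dy":0.3,"dz":0,"ax":0,"ay":0,"az":0.465},{"claw":0.42,"dx":0,"dy":0.3,"dz":0,"ax":0,"ay":0,"az":0.465}]'>/dev/null; python3 rel.py
python3 -m crank '[{"claw":0.42,"dx":0,"dy":0.3,"dz":0,"ax":0,"ay":0,"az":0.465},{"claw":0.42,"dx":0,"dy":0.3,"dz":0,"ax":0,"ay":0,"az":0.465},{"claw":0.42,"dx":0,"dy":0.3,"dz":0,"ax":0,"ay":0,"az":0.465},{"claw":0.42,"dx":0,"dy":0.3,"dz":0,"ax":0,"ay":0,"az":0.465},{"claw":0.42,"dx":0,"dy":0.3,"dz":0,"ax":0,"ay":0,"az":0.465},{"claw":0.42,"dx":0,"dy":0.3,"dz":0,"ax":0,"ay":0,"az":0.465},{"claw":0.42,"dx":0,"dy":0,"dz":0,"ax":0,"ay":0,"az":0}]'>/dev/null; python3 rel.py
```

```text
t 11.85 p [0.4438 0.0683 0.1371] xang 173.9 polar 0.1901 173.7 F [ 0.7 -1.9 -0.6] Ftool [-0.9 -1.8  0.6] w 0.0255 gf 0.7455885456874967
t 12.52 p [0.463  0.137  0.1369] xang 151.6 polar 0.1919 152.2 F [ 0.1 -1.8  1.1] Ftool [-1.  -1.5 -1.1] w 0.0253 gf 0.6801935164548922
t 13.1 p [0.4944 0.1821 0.1369] xang 134.9 polar 0.1931 135.8 F [-1.1 -0.2  0.7] Ftool [ 0.6 -0.9 -0.7] w 0.0257 gf 0.1842979618413665
```

```bash
python3 -m crank '[{"claw":0.42,"dx":-0.25,"dy":0,"dz":0,"ax":0,"ay":0,"az":0},{"claw":0.42,"dx":0,"dy":-0.2,"dz":0,"ax":0,"ay":0,"az":-0.31}]'>/dev/null; python3 chk.py &&
python3 -m crank '[{"claw":0.42,"dx":0,"dy":-0.2,"dz":0,"ax":0,"ay":0,"az":-0.31}]'>/dev/null && python3 chk.py &&
python3 -m crank '[{"claw":0.42,"dx":0,"dy":-0.2,"dz":0,"ax":0,"ay":0,"az":-0.31}]'>/dev/null && python3 chk.py &&
python3 -m crank '[{"claw":0.42,"dx":0,"dy":-0.2,"dz":0,"ax":0,"ay":0,"az":-0.31}]'>/dev/null && python3 chk.py &&
python3 -m crank '[{"claw":0.42,"dx":0,"dy":-0.2,"dz":0,"ax":0,"ay":0,"az":-0.31}]'>/dev/null && python3 chk.py &&
python3 -m crank '[{"claw":0.42,"dx":0,"dy":-0.2,"dz":0,"ax":0,"ay":0,"az":-0.31}]'>/dev/null && python3 chk.py &&
python3 -m crank '[{"claw":0.42,"dx":0,"dy":-0.2,"dz":0,"ax":0,"ay":0,"az":-0.31}]'>/dev/null && python3 chk.py &&
python3 -m crank '[{"claw":0.42,"dx":0,"dy":-0.2,"dz":0,"ax":0,"ay":0,"az":-0.31}]'>/dev/null && python3 chk.py &&
python3 -m crank '[{"claw":0.42,"dx":0,"dy":-0.2,"dz":0,"ax":0,"ay":0,"az":-0.31}]'>/dev/null && python3 chk.py &&
python3 -m crank '[{"claw":0.42,"dx":0,"dy":-0.2,"dz":0,"ax":0,"ay":0,"az":-0.31}]'>/dev/null && python3 chk.py &&
python3 -m crank '[{"claw":0.42,"dx":0,"dy":-0.2,"dz":0,"ax":0,"ay":0,"az":-0.31}]'>/dev/null && python3 chk.py &&
python3 -m crank '[{"claw":0.42,"dx":0,"dy":-0.2,"dz":0,"ax":0,"ay":0,"az":-0.31}]'>/dev/null && python3 chk.py
```

```text
t 13.27 p [0.4963 0.1706 0.1371] xang 137.0 polar 0.1838 138.0 F [ 0.2  0.9 -0.2] Ftool [0.4 0.8 0.2] w 0.0249 gf 0.9046704413776752
t 13.35 p [0.4917 0.1659 0.1372] xang 138.9 polar 0.1842 140.0 F [2.  0.3 0.3] Ftool [-1.3  1.5 -0.3] w 0.0253 gf 0.7661486408323981
t 13.43 p [0.4876 0.1614 0.1372] xang 140.8 polar 0.1845 141.9 F [ 1.4 -0.3 -0.6] Ftool [-1.3  0.7  0.6] w 0.0254 gf 0.7266504400467966
t 13.52 p [0.4838 0.1567 0.1373] xang 142.6 polar 0.1848 143.8 F [ 1.4  0.2 -0.1] Ftool [-1.   1.   0.1] w 0.0253 gf 0.6911350223526824
t 13.6 p [0.4801 0.152  0.1374] xang 144.5 polar 0.185 145.6 F [ 1.1  0.9 -0.5] Ftool [-0.3  1.4  0.5] w 0.0249 gf 0.683478212740738
t 13.68 p [0.4766 0.1471 0.1374] xang 146.3 polar 0.1853 147.5 F [ 1.5  0.9 -0.3] Ftool [-0.8  1.6  0.3] w 0.0254 gf 0.6724216403381433
t 13.77 p [0.4732 0.1422 0.1374] xang 148.2 polar 0.1855 149.3 F [ 1.9  0.6 -0.8] Ftool [-1.3  1.5  0.8] w 0.0251 gf 0.6588203588034958
t 13.85 p [0.4701 0.1371 0.1374] xang 150.1 polar 0.1857 151.2 F [ 1.4  1.5 -0.3] Ftool [-0.5  2.1  0.3] w 0.0255 gf 0.7089460479619447
t 13.93 p [0.4671 0.1319 0.1374] xang 151.9 polar 0.186 153.0 F [2.  0.7 0.4] Ftool [-1.4  1.6 -0.4] w 0.0254 gf 0.7087642436090391
t 14.02 p [0.4643 0.1267 0.1374] xang 153.8 polar 0.1862 154.8 F [ 2.1  1.9 -1. ] Ftool [-1.1  2.7  1. ] w 0.0254 gf 1.2760413190699182
t 14.1 p [0.4619 0.1215 0.1375] xang 155.6 polar 0.1863 156.6 F [ 4.8  2.6 -2.9] Ftool [-3.3  4.3  2.9] w 0.0254 gf 2.3712708964012563
t 14.18 p [0.4596 0.1163 0.1376] xang 157.5 polar 0.1864 158.3 F [ 3.8  2.5 -2. ] Ftool [-2.5  3.8  2. ] w 0.0249 gf 2.395587300416082
```

```bash
python3 -m crank '[{"claw":0.42,"dx":-0.02,"dy":-0.2,"dz":0,"ax":0,"ay":0,"az":-0.31}]'>/dev/null; python3 chk.py &&
python3 -m crank '[{"claw":0.42,"dx":-0.02,"dy":-0.2,"dz":0,"ax":0,"ay":0,"az":-0.31}]'>/dev/null && python3 chk.py &&
python3 -m crank '[{"claw":0.42,"dx":-0.02,"dy":-0.2,"dz":0,"ax":0,"ay":0,"az":-0.31}]'>/dev/null && python3 chk.py &&
python3 -m crank '[{"claw":0.42,"dx":-0.02,"dy":-0.2,"dz":0,"ax":0,"ay":0,"az":-0.31}]'>/dev/null && python3 chk.py &&
python3 -m crank '[{"claw":0.42,"dx":-0.02,"dy":-0.2,"dz":0,"ax":0,"ay":0,"az":-0.31}]'>/dev/null && python3 chk.py &&
python3 -m crank '[{"claw":0.42,"dx":0,"dy":-0.2,"dz":0,"ax":0,"ay":0,"az":-0.31}]'>/dev/null && python3 chk.py &&
python3 -m crank '[{"claw":0.42,"dx":0,"dy":-0.2,"dz":0,"ax":0,"ay":0,"az":-0.31}]'>/dev/null && python3 chk.py &&
python3 -m crank '[{"claw":0.42,"dx":0,"dy":-0.2,"dz":0,"ax":0,"ay":0,"az":-0.31}]'>/dev/null && python3 chk.py &&
python3 -m crank '[{"claw":0.42,"dx":0,"dy":-0.2,"dz":0,"ax":0,"ay":0,"az":-0.31}]'>/dev/null && python3 chk.py &&
python3 -m crank '[{"claw":0.42,"dx":0,"dy":-0.2,"dz":0,"ax":0,"ay":0,"az":-0.31}]'>/dev/null && python3 chk.py
```

```text
t 14.27 p [0.4577 0.1108 0.1376] xang 159.4 polar 0.1862 160.1 F [ 2.4  3.6 -0.4] Ftool [-1.   4.2  0.4] w 0.0252 gf 2.244852621224709
t 14.35 p [0.4559 0.1051 0.1375] xang 161.3 polar 0.1861 162.0 F [ 0.8  4.4 -0.3] Ftool [0.7 4.4 0.3] w 0.0251 gf 2.3870768694905564
t 14.43 p [0.4543 0.0994 0.1375] xang 163.1 polar 0.1859 163.8 F [-0.7  5.  -0.1] Ftool [2.1 4.5 0.1] w 0.0253 gf 2.4255920480936766
t 14.52 p [0.4528 0.0936 0.1375] xang 165.0 polar 0.1858 165.6 F [-1.3  4.4  1.7] Ftool [ 2.4  3.9 -1.7] w 0.0255 gf 2.448150754789822
t 14.6 p [0.4517 0.0878 0.1374] xang 166.9 polar 0.1855 167.5 F [-2.3  5.9  2.4] Ftool [ 3.5  5.2 -2.4] w 0.0254 gf 2.4926383467391133
t 14.68 p [0.4505 0.0818 0.1375] xang 168.7 polar 0.1855 169.3 F [-0.2  3.9  0.8] Ftool [ 0.9  3.8 -0.8] w 0.0253 gf 2.209485088242218
t 14.77 p [0.4494 0.0758 0.1375] xang 170.6 polar 0.1855 171.2 F [0.9 3.6 0.1] Ftool [-0.3  3.7 -0.1] w 0.0255 gf 2.2568160679657012
t 14.85 p [0.4486 0.0698 0.1375] xang 172.4 polar 0.1855 173.1 F [1.4 4.2 0.2] Ftool [-0.9  4.3 -0.2] w 0.0253 gf 2.2698029765160754
t 14.93 p [0.448  0.0638 0.1375] xang 174.3 polar 0.1855 175.0 F [ 4.4  3.5 -1.9] Ftool [-4.   4.   1.9] w 0.0252 gf 2.2338577994378284
t 15.02 p [0.4476 0.0578 0.1376] xang 176.1 polar 0.1855 176.8 F [ 3.4  4.2 -0.3] Ftool [-3.2  4.4  0.3] w 0.0253 gf 2.2504901775391772
```

```bash
python3 chk.py && python3 -m crank '[{"claw":0.42,"dx":0,"dy":-0.2,"dz":0,"ax":0,"ay":0,"az":-0.31}]'>/dev/null && python3 chk.py &&
python3 -m crank '[{"claw":0.42,"dx":0,"dy":-0.2,"dz":0,"ax":0,"ay":0,"az":-0.31}]'>/dev/null && python3 chk.py &&
python3 -m crank '[{"claw":0.42,"dx":0,"dy":-0.2,"dz":0,"ax":0,"ay":0,"az":-0.31}]'>/dev/null && python3 chk.py &&
python3 -m crank '[{"claw":0.42,"dx":0,"dy":-0.2,"dz":0,"ax":0,"ay":0,"az":-0.31}]'>/dev/null && python3 chk.py &&
python3 -m crank '[{"claw":0.42,"dx":0,"dy":-0.2,"dz":0,"ax":0,"ay":0,"az":-0.31}]'>/dev/null && python3 chk.py &&
python3 -m crank '[{"claw":0.42,"dx":0,"dy":-0.2,"dz":0,"ax":0,"ay":0,"az":-0.31}]'>/dev/null && python3 chk.py &&
python3 -m crank '[{"claw":0.42,"dx":0,"dy":-0.2,"dz":0,"ax":0,"ay":0,"az":-0.31}]'>/dev/null && python3 chk.py &&
python3 -m crank '[{"claw":0.42,"dx":0,"dy":-0.2,"dz":0,"ax":0,"ay":0,"az":-0.31}]'>/dev/null && python3 chk.py &&
python3 -m crank '[{"claw":0.42,"dx":0,"dy":-0.2,"dz":0,"ax":0,"ay":0,"az":-0.31}]'>/dev/null && python3 chk.py &&
python3 -m crank '[{"claw":0.42,"dx":0,"dy":-0.2,"dz":0,"ax":0,"ay":0,"az":-0.31}]'>/dev/null && python3 chk.py
```

```text
t 15.02 p [0.4476 0.0578 0.1376] xang 176.1 polar 0.1855 176.8 F [ 3.4  4.2 -0.3] Ftool [-3.2  4.4  0.3] w 0.0253 gf 2.2504901775391772
t 15.1 p [0.4472 0.0519 0.1376] xang 178.0 polar 0.1856 178.7 F [ 3.2  3.8 -1.4] Ftool [-3.1  3.9  1.4] w 0.0253 gf 2.2670721280155703
t 15.18 p [0.447  0.0459 0.1376] xang 179.9 polar 0.1858 180.5 F [ 3.5  4.4 -1.4] Ftool [-3.4  4.4  1.4] w 0.0252 gf 2.2911073558498174
t 15.27 p [0.447  0.0399 0.1377] xang -178.3 polar 0.186 182.3 F [ 2.6  4.5 -1.3] Ftool [-2.8  4.4  1.4] w 0.0249 gf 2.311658708495088
t 15.35 p [0.4472 0.034  0.1377] xang -176.4 polar 0.1861 184.2 F [ 3.6  6.  -0.1] Ftool [-4.   5.7  0.1] w 0.0255 gf 2.2943962505087256
t 15.43 p [0.4475 0.028  0.1377] xang -174.6 polar 0.1863 186.0 F [ 3.2  4.5 -1.1] Ftool [-3.6  4.1  1.1] w 0.0254 gf 2.266443067928776
t 15.52 p [0.448  0.022  0.1376] xang -172.7 polar 0.1865 187.8 F [1.6 4.2 0.8] Ftool [-2.1  3.9 -0.7] w 0.0252 gf 2.141898216214031
t 15.6 p [0.4487 0.0161 0.1376] xang -170.8 polar 0.1867 189.7 F [ 2.1  4.7 -1. ] Ftool [-2.8  4.3  1. ] w 0.0253 gf 2.21134262799751
t 15.68 p [0.4496 0.0102 0.1376] xang -169.0 polar 0.1869 191.5 F [ 2.5  4.2 -1. ] Ftool [-3.3  3.7  1. ] w 0.0256 gf 2.213394942227751
t 15.77 p [0.4508 0.0043 0.1376] xang -167.1 polar 0.1871 193.3 F [2.4 4.8 0.2] Ftool [-3.4  4.2 -0.2] w 0.0255 gf 2.223796075559221
t 15.85 p [ 0.452  -0.0015  0.1376] xang -165.3 polar 0.1873 195.2 F [ 2.3  4.8 -0.7] Ftool [-3.4  4.   0.7] w 0.0254 gf 2.2422191879013553
```

```bash
python3 -m crank '[{"claw":0.42,"dx":-0.02,"dy":0.3,"dz":0,"ax":0,"ay":0,"az":0.465},{"claw":0.42,"dx":-0.02,"dy":0.3,"dz":0,"ax":0,"ay":0,"az":0.465},{"claw":0.42,"dx":-0.02,"dy":0.3,"dz":0,"ax":0,"ay":0,"az":0.465},{"claw":0.42,"dx":-0.02,"dy":0.3,"dz":0,"ax":0,"ay":0,"az":0.465},{"claw":0.42,"dx":-0.02,"dy":0.3,"dz":0,"ax":0,"ay":0,"az":0.465},{"claw":0.42,"dx":-0.02,"dy":0.3,"dz":0,"ax":0,"ay":0,"az":0.465},{"claw":0.42,"dx":-0.02,"dy":0.3,"dz":0,"ax":0,"ay":0,"az":0.465},{"claw":0.42,"dx":-0.02,"dy":0.3,"dz":0,"ax":0,"ay":0,"az":0.465}]' >/dev/null; python3 rel.py
python3 -m crank '[{"claw":0.42,"dx":-0.02,"dy":0.3,"dz":0,"ax":0,"ay":0,"az":0.465},{"claw":0.42,"dx":-0.02,"dy":0.3,"dz":0,"ax":0,"ay":0,"az":0.465},{"claw":0.42,"dx":-0.02,"dy":0.3,"dz":0,"ax":0,"ay":0,"az":0.465},{"claw":0.42,"dx":-0.02,"dy":0.3,"dz":0,"ax":0,"ay":0,"az":0.465},{"claw":0.42,"dx":-0.02,"dy":0.3,"dz":0,"ax":0,"ay":0,"az":0.465},{"claw":0.42,"dx":-0.02,"dy":0.3,"dz":0,"ax":0,"ay":0,"az":0.465},{"claw":0.42,"dx":-0.02,"dy":0.3,"dz":0,"ax":0,"ay":0,"az":0.465},{"claw":0.42,"dx":-0.02,"dy":0.3,"dz":0,"ax":0,"ay":0,"az":0.465}]'>/dev/null; python3 rel.py
python3 -m crank '[{"claw":0.42,"dx":-0.02,"dy":0.3,"dz":0,"ax":0,"ay":0,"az":0.465},{"claw":0.42,"dx":-0.02,"dy":0.3,"dz":0,"ax":0,"ay":0,"az":0.465},{"claw":0.42,"dx":-0.02,"dy":0.3,"dz":0,"ax":0,"ay":0,"az":0.465},{"claw":0.42,"dx":-0.02,"dy":0.3,"dz":0,"ax":0,"ay":0,"az":0.465},{"claw":0.42,"dx":-0.02,"dy":0.3,"dz":0,"ax":0,"ay":0,"az":0.465},{"claw":0.42,"dx":-0.02,"dy":0.3,"dz":0,"ax":0,"ay":0,"az":0.465},{"claw":0.42,"dx":0,"dy":0.2,"dz":0,"ax":0,"ay":0,"az":0.31},{"claw":0.42,"dx":0,"dy":0,"dz":0,"ax":0,"ay":0,"az":0}]'>/dev/null; python3 rel.py
```

```text
t 16.52 p [0.4497 0.0691 0.1369] xang 172.1 polar 0.1844 173.3 F [-0.9 -0.9  0.3] Ftool [ 0.8 -1.  -0.3] w 0.0254 gf 0.8787062442570459
t 17.18 p [0.4759 0.136  0.1369] xang 149.8 polar 0.1801 150.6 F [-0.9 -0.7  0.4] Ftool [ 0.4 -1.1 -0.4] w 0.0254 gf 0.7427982716762926
t 17.85 p [0.5163 0.1816 0.1369] xang 131.3 polar 0.1777 131.0 F [ 0.1 -0.3 -0.4] Ftool [-0.2 -0.1  0.4] w 0.0255 gf 0.1761388639533834
```

```bash
python3 -m crank '[{"claw":0.42,"dx":0.25,"dy":0.12,"dz":0,"ax":0,"ay":0,"az":0.19},{"claw":0.42,"dx":0,"dy":0,"dz":0,"ax":0,"ay":0,"az":0}]'>/dev/null; python3 chk.py
python3 -m crank '[{"claw":0.42,"dx":0,"dy":-0.25,"dz":0,"ax":0,"ay":0,"az":-0.387}]'>/dev/null; python3 chk.py &&
python3 -m crank '[{"claw":0.42,"dx":0,"dy":-0.2,"dz":0,"ax":0,"ay":0,"az":-0.31}]'>/dev/null && python3 chk.py &&
python3 -m crank '[{"claw":0.42,"dx":0,"dy":-0.2,"dz":0,"ax":0,"ay":0,"az":-0.31}]'>/dev/null && python3 chk.py &&
python3 -m crank '[{"claw":0.42,"dx":0,"dy":-0.2,"dz":0,"ax":0,"ay":0,"az":-0.31}]'>/dev/null && python3 chk.py &&
python3 -m crank '[{"claw":0.42,"dx":0,"dy":-0.2,"dz":0,"ax":0,"ay":0,"az":-0.31}]'>/dev/null && python3 chk.py &&
python3 -m crank '[{"claw":0.42,"dx":0,"dy":-0.2,"dz":0,"ax":0,"ay":0,"az":-0.31}]'>/dev/null && python3 chk.py &&
python3 -m crank '[{"claw":0.42,"dx":0,"dy":-0.2,"dz":0,"ax":0,"ay":0,"az":-0.31}]'>/dev/null && python3 chk.py &&
python3 -m crank '[{"claw":0.42,"dx":0,"dy":-0.2,"dz":0,"ax":0,"ay":0,"az":-0.31}]'>/dev/null && python3 chk.py &&
python3 -m crank '[{"claw":0.42,"dx":0,"dy":-0.2,"dz":0,"ax":0,"ay":0,"az":-0.31}]'>/dev/null && python3 chk.py &&
python3 -m crank '[{"claw":0.42,"dx":0,"dy":-0.2,"dz":0,"ax":0,"ay":0,"az":-0.31}]'>/dev/null && python3 chk.py &&
python3 -m crank '[{"claw":0.42,"dx":0,"dy":-0.2,"dz":0,"ax":0,"ay":0,"az":-0.31}]'>/dev/null && python3 chk.py &&
python3 -m crank '[{"claw":0.42,"dx":0,"dy":-0.2,"dz":0,"ax":0,"ay":0,"az":-0.31}]'>/dev/null && python3 chk.py &&
python3 -m crank '[{"claw":0.42,"dx":0,"dy":-0.2,"dz":0,"ax":0,"ay":0,"az":-0.31}]'>/dev/null && python3 chk.py &&
python3 -m crank '[{"claw":0.42,"dx":0,"dy":-0.2,"dz":0,"ax":0,"ay":0,"az":-0.31}]'>/dev/null && python3 chk.py
```

```text
t 18.02 p [0.5133 0.1897 0.1371] xang 130.3 polar 0.1857 130.0 F [-1.8 -0.8  0.8] Ftool [ 0.6 -1.9 -0.8] w 0.025 gf 0.6355017605528701
t 18.1 p [0.5083 0.1851 0.1372] xang 132.7 polar 0.1855 132.1 F [-0.7  0.3 -0.1] Ftool [ 0.7 -0.3  0.1] w 0.0254 gf 0.669332995894365
t 18.18 p [0.5035 0.1804 0.1373] xang 134.6 polar 0.1854 134.2 F [ 1.8  2.4 -2.7] Ftool [0.4 3.  2.8] w 0.0256 gf 1.5451517020119354
t 18.27 p [0.4995 0.1764 0.1373] xang 136.5 polar 0.1854 136.0 F [ 4.5  2.9 -4.2] Ftool [-1.3  5.2  4.2] w 0.025 gf 2.556296343100257
t 18.35 p [0.4955 0.1721 0.1374] xang 138.3 polar 0.1854 137.8 F [ 3.9  2.6 -3.3] Ftool [-1.2  4.6  3.3] w 0.0253 gf 2.393312193453312
t 18.43 p [0.4916 0.1675 0.1374] xang 140.2 polar 0.1853 139.6 F [ 4.8  2.5 -4. ] Ftool [-2.1  5.   4. ] w 0.0249 gf 2.2888183419127017
t 18.52 p [0.4878 0.1629 0.1375] xang 142.0 polar 0.1853 141.5 F [ 5.1  2.2 -4. ] Ftool [-2.7  4.8  4. ] w 0.0253 gf 2.3551409295760095
t 18.6 p [0.4842 0.1581 0.1375] xang 143.9 polar 0.1852 143.3 F [ 4.   2.6 -2.6] Ftool [-1.7  4.5  2.6] w 0.0254 gf 2.312857077922672
t 18.68 p [0.4807 0.153
[... 221 characters left out ...]
0256 gf 2.195657621487044
t 18.85 p [0.4742 0.1432 0.1377] xang 149.5 polar 0.1852 148.9 F [ 4.6  2.6 -0.8] Ftool [-2.6  4.5  0.8] w 0.0254 gf 2.2253179864492267
t 18.93 p [0.4712 0.1381 0.1377] xang 151.3 polar 0.1852 150.7 F [ 5.7  2.  -3.2] Ftool [-4.   4.5  3.2] w 0.0254 gf 2.212565512745641
t 19.02 p [0.4684 0.1329 0.1378] xang 153.2 polar 0.1853 152.6 F [ 4.8  3.1 -1.8] Ftool [-2.9  4.9  1.8] w 0.025 gf 2.226029968005605
t 19.1 p [0.4657 0.1276 0.1378] xang 155.0 polar 0.1853 154.4 F [ 5.   2.9 -2. ] Ftool [-3.3  4.8  2.1] w 0.0254 gf 2.2502984676975757
t 19.18 p [0.4632 0.1222 0.1378] xang 156.9 polar 0.1854 156.2 F [ 4.4  2.1 -1. ] Ftool [-3.2  3.6  1. ] w 0.0254 gf 2.266646107309498
```

```bash
python3 -m crank '[{"claw":0.42,"dx":0,"dy":-0.2,"dz":0,"ax":0,"ay":0,"az":-0.31}]'>/dev/null; python3 chk.py &&
python3 -m crank '[{"claw":0.42,"dx":0,"dy":-0.2,"dz":0,"ax":0,"ay":0,"az":-0.31}]'>/dev/null && python3 chk.py &&
python3 -m crank '[{"claw":0.42,"dx":0,"dy":-0.2,"dz":0,"ax":0,"ay":0,"az":-0.31}]'>/dev/null && python3 chk.py &&
python3 -m crank '[{"claw":0.42,"dx":0,"dy":-0.2,"dz":0,"ax":0,"ay":0,"az":-0.31}]'>/dev/null && python3 chk.py &&
python3 -m crank '[{"claw":0.42,"dx":0,"dy":-0.2,"dz":0,"ax":0,"ay":0,"az":-0.31}]'>/dev/null && python3 chk.py &&
python3 -m crank '[{"claw":0.42,"dx":0,"dy":-0.2,"dz":0,"ax":0,"ay":0,"az":-0.31}]'>/dev/null && python3 chk.py &&
python3 -m crank '[{"claw":0.42,"dx":0,"dy":-0.2,"dz":0,"ax":0,"ay":0,"az":-0.31}]'>/dev/null && python3 chk.py &&
python3 -m crank '[{"claw":0.42,"dx":0,"dy":-0.2,"dz":0,"ax":0,"ay":0,"az":-0.31}]'>/dev/null && python3 chk.py &&
python3 -m crank '[{"claw":0.42,"dx":0,"dy":-0.2,"dz":0,"ax":0,"ay":0,"az":-0.31}]'>/dev/null && python3 chk.py &&
python3 -m crank '[{"claw":0.42,"dx":0,"dy":-0.2,"dz":0,"ax":0,"ay":0,"az":-0.31}]'>/dev/null && python3 chk.py
```

```text
t 19.27 p [0.4608 0.1168 0.1379] xang 158.8 polar 0.1854 158.1 F [ 4.5  2.8 -1.5] Ftool [-3.2  4.3  1.5] w 0.0256 gf 2.2807600832311437
t 19.35 p [0.4586 0.1112 0.1379] xang 160.6 polar 0.1854 159.9 F [ 5.8  3.5 -1.7] Ftool [-4.3  5.3  1.7] w 0.025 gf 2.2741361323278397
t 19.43 p [0.4566 0.1056 0.1379] xang 162.5 polar 0.1855 161.8 F [ 4.   3.4 -0.6] Ftool [-2.8  4.4  0.6] w 0.0253 gf 2.111995692830533
t 19.52 p [0.4548 0.0999 0.1379] xang 164.4 polar 0.1856 163.6 F [ 4.1  3.4 -0.5] Ftool [-3.   4.4  0.5] w 0.0256 gf 2.0733605429995805
t 19.6 p [0.4531 0.0941 0.1379] xang 166.2 polar 0.1856 165.4 F [ 5.8  2.9 -0.2] Ftool [-4.9  4.2  0.2] w 0.0253 gf 2.2090252430643886
t 19.68 p [0.4517 0.0883 0.138 ] xang 168.1 polar 0.1856 167.3 F [ 3.3  3.6 -0.3] Ftool [-2.5  4.2  0.3] w 0.0255 gf 2.1737281914101914
t 19.77 p [0.4505 0.0825 0.138 ] xang 169.9 polar 0.1857 169.1 F [ 4.8  3.5 -0.3] Ftool [-4.1  4.3  0.3] w 0.0255 gf 2.1895420277724043
t 19.85 p [0.4494 0.0766 0.138 ] xang 171.8 polar 0.1857 171.0 F [ 4.2  3.8 -0.3] Ftool [-3.6  4.3  0.3] w 0.0254 gf 2.210809753742069
t 19.93 p [0.4485 0.0708 0.138 ] xang 173.7 polar 0.1858 172.8 F [3.8 4.2 0.1] Ftool [-3.3  4.6 -0.1] w 0.0251 gf 2.2329789272043854
t 20.02 p [0.4478 0.0649 0.138 ] xang 175.5 polar 0.1858 174.6 F [ 4.3  4.7 -0.7] Ftool [-3.9  5.   0.7] w 0.0255 gf 2.2454773279605433
```

```bash
python3 chk.py && python3 -m crank '[{"claw":0.42,"dx":0,"dy":-0.2,"dz":0,"ax":0,"ay":0,"az":-0.31}]'>/dev/null && python3 chk.py &&
python3 -m crank '[{"claw":0.42,"dx":0,"dy":-0.2,"dz":0,"ax":0,"ay":0,"az":-0.31}]'>/dev/null && python3 chk.py &&
python3 -m crank '[{"claw":0.42,"dx":0,"dy":-0.2,"dz":0,"ax":0,"ay":0,"az":-0.31}]'>/dev/null && python3 chk.py &&
python3 -m crank '[{"claw":0.42,"dx":0,"dy":-0.2,"dz":0,"ax":0,"ay":0,"az":-0.31}]'>/dev/null && python3 chk.py &&
python3 -m crank '[{"claw":0.42,"dx":0,"dy":-0.2,"dz":0,"ax":0,"ay":0,"az":-0.31}]'>/dev/null && python3 chk.py &&
python3 -m crank '[{"claw":0.42,"dx":0,"dy":-0.2,"dz":0,"ax":0,"ay":0,"az":-0.31}]'>/dev/null && python3 chk.py &&
python3 -m crank '[{"claw":0.42,"dx":0,"dy":-0.2,"dz":0,"ax":0,"ay":0,"az":-0.31}]'>/dev/null && python3 chk.py &&
python3 -m crank '[{"claw":0.42,"dx":0,"dy":-0.2,"dz":0,"ax":0,"ay":0,"az":-0.31}]'>/dev/null && python3 chk.py &&
python3 -m crank '[{"claw":0.42,"dx":0,"dy":-0.2,"dz":0,"ax":0,"ay":0,"az":-0.31}]'>/dev/null && python3 chk.py &&
python3 -m crank '[{"claw":0.42,"dx":0,"dy":-0.2,"dz":0,"ax":0,"ay":0,"az":-0.31}]'>/dev/null && python3 chk.py
```

```text
t 20.02 p [0.4478 0.0649 0.138 ] xang 175.5 polar 0.1858 174.6 F [ 4.3  4.7 -0.7] Ftool [-3.9  5.   0.7] w 0.0255 gf 2.2454773279605433
t 20.1 p [0.4473 0.0589 0.138 ] xang 177.4 polar 0.1858 176.5 F [ 3.6  3.4 -0.1] Ftool [-3.4  3.5  0.1] w 0.0249 gf 2.2613691282458603
t 20.18 p [0.447 0.053 0.138] xang 179.2 polar 0.1859 178.3 F [ 2.3  4.8 -0.3] Ftool [-2.3  4.9  0.3] w 0.0255 gf 2.210704571334645
t 20.27 p [0.4468 0.0469 0.1379] xang -178.9 polar 0.186 180.2 F [1.5 3.5 1.7] Ftool [-1.6  3.5 -1.6] w 0.025 gf 1.7892506535281427
t 20.35 p [0.4467 0.0408 0.1379] xang -177.0 polar 0.1862 182.1 F [ 2.   4.4 -0.4] Ftool [-2.3  4.3  0.4] w 0.0253 gf 1.8706828117137775
t 20.43 p [0.4469 0.0347 0.1378] xang -175.2 polar 0.1863 183.9 F [2.5 3.1 1.6] Ftool [-2.8  2.9 -1.6] w 0.0256 gf 1.2229266986832954
t 20.52 p [0.4472 0.0286 0.1377] xang -173.3 polar 0.1865 185.8 F [1.6 3.7 0.6] Ftool [-2.1  3.5 -0.6] w 0.0256 gf 1.541160406486597
t 20.6 p [0.4478 0.0228 0.1377] xang -171.5 polar 0.1866 187.6 F [ 2.1  4.2 -0.6] Ftool [-2.7  3.8  0.6] w 0.0255 gf 2.3571203002939
t 20.68 p [0.4488 0.0171 0.1377] xang -169.6 polar 0.1865 189.4 F [2.1 5.2 0.3] Ftool [-3.   4.7 -0.3] w 0.0253 gf 1.8731470755301416
t 20.77 p [0.4499 0.0112 0.1377] xang -167.7 polar 0.1865 191.2 F [2.9 6.1 0.3] Ftool [-4.1  5.3 -0.2] w 0.0253 gf 2.8814320941455662
t 20.85 p [0.451  0.0058 0.1376] xang -165.9 polar 0.1865 192.9 F [1.  9.6 0.1] Ftool [-3.3  9.1 -0. ] w 0.0252 gf 4.209619837347418
```

The force jumped to 9 N at 192.9°. Earlier strokes passed that angle freely, so the handle has gone hard on the pin. I'll ease off, let go and look.

```bash
python3 -m crank '[{"claw":0.42,"dx":0,"dy":0.2,"dz":0,"ax":0,"ay":0,"az":0.1},{"claw":0.2,"dx":0,"dy":0.1,"dz":0,"ax":0,"ay":0,"az":0},{"claw":-0.2,"dx":0,"dy":0,"dz":0,"ax":0,"ay":0,"az":0},{"claw":-0.2,"dx":0,"dy":0,"dz":0,"ax":0,"ay":0,"az":0},{"claw":-0.2,"dx":0,"dy":0,"dz":0,"ax":0,"ay":0,"az":0},{"claw":-0.2,"dx":0,"dy":0,"dz":0,"ax":0,"ay":0,"az":0}]' ; python3 rel.py
python3 -m crank '[{"claw":-0.2,"dx":0,"dy":0,"dz":-0.7,"ax":0,"ay":0,"az":0},{"claw":-0.2,"dx":0,"dy":0,"dz":-0.7,"ax":0,"ay":0,"az":0},{"claw":-0.2,"dx":0,"dy":0,"dz":-0.9,"ax":0,"ay":0,"az":0},{"claw":-0.2,"dx":0,"dy":0,"dz":-0.9,"ax":0,"ay":0,"az":0},{"claw":-0.2,"dx":0,"dy":1,"dz":0,"ax":0,"ay":0,"az":0},{"claw":-0.2,"dx":0,"dy":1,"dz":0,"ax":0,"ay":0,"az":0},{"claw":-0.2,"dx":0,"dy":1,"dz":0,"ax":0,"ay":0,"az":0},{"claw":-0.2,"dx":0,"dy":1,"dz":0,"ax":0,"ay":0,"az":0}]'
python3 -m crank '[{"claw":-0.2,"dx":0,"dy":1,"dz":0,"ax":0,"ay":0,"az":0},{"claw":-0.2,"dx":0,"dy":1,"dz":0,"ax":0,"ay":0,"az":0},{"claw":-0.2,"dx":0,"dy":1,"dz":0,"ax":0,"ay":0,"az":0},{"claw":-0.2,"dx":0,"dy":1,"dz":0,"ax":0,"ay":0,"az":0},{"claw":-0.2,"dx":0,"dy":0.8,"dz":0,"ax":0,"ay":0,"az":0},{"claw":-0.2,"dx":0,"dy":0,"dz":0,"ax":0,"ay":0,"az":0},{"claw":-0.2,"dx":0,"dy":0,"dz":0,"ax":0,"ay":0,"az":0}]'
python3 - <<'E'
from wcam import *
c=r.camera("top")
T=np.load("top2.npy",allow_pickle=True).item()
g=lambda c:cv2.resize(c["color"][140:310,180:340,::-1],(400,425),interpolation=cv2.INTER_CUBIC)
cv2.imwrite("pics/t8.png",np.hstack([g(T),g(c)]))
T0=np.load("top.npy",allow_pickle=True).item()
for n,q in(("0",T0),("2",T),("now",c)):
  for k,lo,hi,z in(("orange",(8,170,150),(17,255,255),.07),("red",(0,150,100),(6,255,255),.115),("yel",(20,150,100),(35,255,255),.155)):
    for s,uv in blobs(q["color"],lo,hi,12):
        P=onz(q,uv,z)
        if abs(P[0]-.56)<.15 and abs(P[1]-.05)<.14: print(n,k,uv,P.round(4),pol(P))
E
```

```text
time: 21.35
ee_pos: [0.4485, 0.0132, 0.1372]
eef_rot: [-0.116, 0.993, -0.0, -0.0]
ft_force: [-0.2, -0.9, -0.6]
width: 0.0485
grip_force: 0.0
t 21.35 p [0.4485 0.0132 0.1372] xang -166.7 polar 0.1875 190.5 F [-0.2 -0.9 -0.6] Ftool [ 0.4 -0.8  0.6] w 0.0485 gf 0.0
time: 22.02
ee_pos: [0.4207, 0.1314, 0.2334]
eef_rot: [-0.115, 0.993, 0.0, 0.0]
ft_force: [1.4, 0.4, 0.2]
width: 0.0523
grip_force: 0.0
time: 22.6
ee_pos: [0.3876, 0.2713, 0.2329]
eef_rot: [-0.117, 0.993, -0.0, -0.0]
ft_force: [0.8, 0.8, 0.3]
width: 0.0524
grip_force: 0.0
t 22.6 p [0.3876 0.2713 0.2329] xang -166.6 polar 0.332 137.6 F [0.8 0.8 0.3] Ftool [-1.   0.6 -0.3] w 0.0524 gf 0.0
0 orange [206.2, 181.5] [0.6628 0.1457 0.07  ] (0.1027, 73.0)
0 red [237.6, 231.6] [0.5559 0.0832 0.115 ] (0.0848, 155.1)
0 yel [218.9, 284.2] [0.4619 0.115  0.155 ] (0.1838, 158.5)
2 orange [206.1, 181.4] [0.663  0.1459 0.07  ] (0.103, 72.9)
2 red [247.0, 233.7] [0.5516 0.066  0.115 ] (0.0833, 167.1)
2 yel [227.3, 287.2] [0.4565 0.1007 0.155 ] (0.1841, 163.2)
now orange [209.7, 182.5] [0.6606 0.1388 0.07  ] (0.0954, 73.1)
now red [265.8, 232.4] [0.5532 0.0315 0.115 ] (0.0812, 191.4)
now yel [273.6, 289.4] [0.451  0.0222 0.155 ] (0.1835, 187.9)
```

View pics/t8.png

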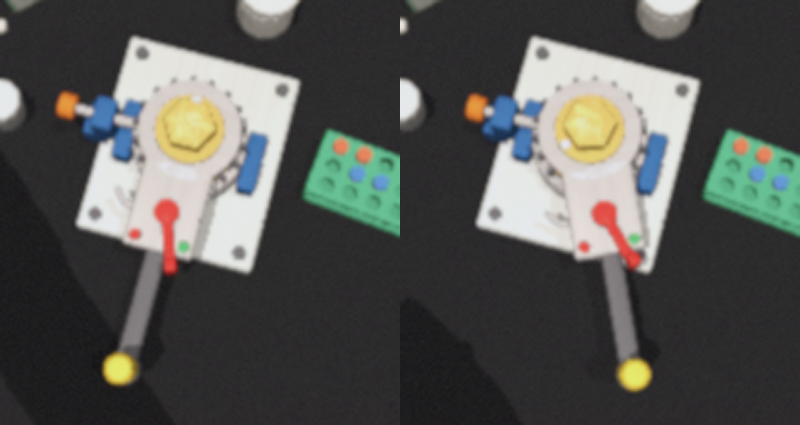

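In the right-hand (current) view the knob has moved from (67,105) to (477,107), about 7.5 mm inward, so the pin has dropped. The lever leans to the green dot, and the vial, rack and jar are where they were.

```bash
python3 -c "
from bench import r
print(r.close_job())"
```

```text
the job is handed in; nothing more can be done
None
```

The job is handed in: I flipped the lever to the green side before driving the nut, backed the nut off until the lock pin dropped about 7.5 mm and the handle went hard at about 9 N, then let go; the vial, rack and jar look unmoved.

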